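Make up the wash kit and the count kit

TASK

Make up the two kits from the loose stock that stands to the right of the two grey trays. The tray with two square pockets gets the empty beaker in its larger pocket and the smallest bottle in its smaller pocket; the tray with the long pocket gets the lidded box in the long pocket and the tallest bottle in the square one. Keep everything upright, set each thing down flat on its pocket's floor, and leave the middle-sized bottle and the small used cup standing where they are.

Things in the scene. Friction and masses are not known exactly. Their poses are not given: they have to be found in the camera images.
- wash_tray: Wash kit tray: flat grey tray fixed to the worktop, outer 78 (its x) x 142 (its y) mm, with two SQUARE pockets in a row along its y and a broad 20 mm rib between them. Origin: centre of the underside; z up. Pocket floors lie 4 mm above the origin, rims and rib 12 mm above it, so pockets are 8 mm deep. Larger pocket, for the beaker: 68 x 68 mm, centred at tray x = 0, y = +33 mm. Smaller pocket, for the small bottle: 46 x 46 mm, centred at x = 0, y = -44 mm.
- count_tray: Count kit tray: flat grey tray fixed to the worktop, outer 78 (its x) x 168 (its y) mm, with one LONG and one square pocket in a row along its y, a 4 mm rib between them. Origin: centre of the underside; z up. Pocket floors lie 4 mm above the origin, rims and rib 12 mm above it, so pockets are 8 mm deep. Long pocket, for the lidded box: 70 (x) x 94 (y) mm, centred at tray x = 0, y = +33 mm. Square pocket, for the tall bottle: 62 x 62 mm, centred at x = 0, y = -49 mm.
- tall_bottle: The tallest bottle of the stock: round white bottle with a screw cap, body 48 mm diameter, 105 mm high over the cap (the cap is 27 mm across). Grasp it round the body, up to about 75 mm high. Origin: centre of the underside; z up. 
- beaker: The empty beaker: open whitish plastic vessel, 51 mm diameter, 52 mm high, the larger of the two open vessels. Origin: centre of the underside; z up. 
- lidded_box: Closed whitish lidded box (lid fixed), 54 (its x) x 80 (its y) x 34 mm high; grasp across the 54 mm side. Origin: centre of the underside; z up. 
- small_bottle: The smallest bottle: white bottle with a cap, 26 mm diameter, 68 mm high. Origin: centre of the underside; z up. 
- spare_bottle: Not wanted: middle-sized round dark bottle, 40 mm diameter, 85 mm high. Stays where it stands. Origin: centre of the underside; z up. 
- cup: Not wanted: the small used cup, an open vessel 36 mm diameter, 34 mm high. Stays where it stands. Origin: centre of the underside; z up. 

How it is judged:
At the end, for the whole second after the job is handed in: Each of the four things is upright (0.08 rad) and at rest on its own pocket's floor: origin within 12 mm of the pocket's centre in tray x and y, under 8 mm above the tray's origin; box along its pocket within 0.25 rad. Spare bottle and cup upright within 30 mm of their start (x of beaker in the frame of wash_tray between -0.012 and 0.012 m and y of beaker in the frame of wash_tray between 0.021 and 0.045 m and z of each of beaker, small_bottle in the frame of wash_tray below 0.008 m and angle between each of beaker, small_bottle, lidded_box, tall_bottle, spare_bottle, cup's own z axis and vertical below 0.08 rad and linear speed of each of beaker, small_bottle, lidded_box, tall_bottle below 0.02 m/s and x of small_bottle in the frame of wash_tray between -0.012 and 0.012 m and y of small_bottle in the frame of wash_tray between -0.056 and -0.032 m and x of lidded_box in the frame of count_tray between -0.012 and 0.012 m and y of lidded_box in the frame of count_tray between 0.021 and 0.045 m and z of each of lidded_box, tall_bottle in the frame of count_tray below 0.008 m and x of tall_bottle in the frame of count_tray between -0.012 and 0.012 m and y of tall_bottle in the frame of count_tray between -0.061 and -0.037 m and angle between the y axis of lidded_box and the y axis of count_tray, either way round below 0.25 rad and distance of each of spare_bottle, cup from where it was at the start of the episode below 0.03 m); the robot touches nothing.
It fails at once if one of the bottles, the cup, the box or the beaker was tipped over (angle between any of tall_bottle, beaker, lidded_box, small_bottle, spare_bottle, cup's own z axis and vertical above 0.7 rad).
It fails at once if the spare bottle or the small cup was moved from its place (distance of any of spare_bottle, cup from where it was at the start of the episode above 0.03 m).
It also fails if it takes over 109 s, if anything falls off the work surface, if the arm or the gripper's body presses on something with over 40 N, if the wrist force passes 120 N, or if a joint passes its speed limit or range.

ROBOT

A 6-joint arm with a two-finger parallel gripper is mounted at the origin on a cart in front of the work surface, level with it; the furniture and walls round the work are solid. World frame = base frame: x ahead of the robot, y to its left, z up, the work surface at z = 0. Lengths are in m, angles in rad, forces in N, time in s.
With the tool pointing down it reaches from about 0.325 to 0.775 m from the base axis. Payload 5.5 kg.
Tool frame: the origin (TCP) lies at the very end of the fingers, on their centre line; the grasp point (between the pads) lies 19 mm behind it; z points along the fingers, y is the direction in which the jaws open and shut (so a half turn about z gives the same grasp; the last joint's range is limited). The gripper opens to 88 mm and grips with 3 to 60 N. Pads are 20 mm wide; open, the fingers measure 115 mm over their backs; the gripper's body (75 mm by 178 mm) begins 61 mm behind the grasp point.
Start: joints at [-1.391, 0.091, 1.231, -0, 1.82, -0.057], TCP at [0.141, -0.583, 0.223] pointing down, gripper open.
Joint ranges: [-2.87, 2.87], [-0.86, 2.18], [0.17, 2.46], [-1.51, 4.65], [0.06, 2.69], [-2.65, 2.65]. Speed limits (rad/s): [2.57, 2.57, 3.01, 3.14, 3.14, 3.14].

INTERFACE

Orientations are given as a rotation vector (axis times angle).
In Python, from cell import get_state, snapshot, close_job, spot_in gives the robot as it stands. The module is installed in compiled form; this text tells all that it offers.
- The arm moves only by the shell command python3 -m creep 'ROWS' [FORCE]. ROWS is JSON, a list of rows, each an object with "xyz": the shift along the tool's x, y, z in m, a list of three; "turn": the turn about the tool's z in degrees; "claw": the opening, from -1 (shut) to 1 (fully open), so that 0 is half open. In form: [{"xyz": [tx, ty, tz], "turn": turn, "claw": claw}, ...]. A call has 1 to 12 rows; each row shifts and turns the pose as measured when the row begins, along the tool's axes as they then stand; what a row does not reach is not made up. A row lasts 1/10 s, in which the tool goes at most 50 mm and 8.59 degrees, less where a joint would pass 70% of its speed; a pose out of reach is approached as far as the arm can. A call with a gripper value outside its range is refused whole. The fingers move at their own pace and stop on an object; FORCE is the grip in N (left out, the last holds). Time passes only in rows, so rows that do not move let the fingers close. It gives the time, the measured TCP pose, the force and the opening at its end, in the units of the state.
- get_state(): the state, without advancing time (a new reading comes with each control period).
- snapshot(name): name is "side" or "top"; returns a dict with "image" (384x512x3 uint8, blue, green, red), "fov_y" (degrees; the focal length in pixels is half the picture's height over the tangent of half this angle, whatever the lens; pixels are square), "cx", "cy" (the principal point, pixels), "R" (3x3) and "t" (3): a world point X has camera coordinates R X + t. Camera axes: x right, y down, z forward; pixel columns grow to the right and rows downward; lengths in m; the calibration is good to about 2 mm. A picture is of the moment at which its call begins. There is no depth.
- close_job(): hands the job in, once; it reports no verdict.
Trained networks look in a picture, given as the dict that the camera call returned (one of the last four; its "shot" number tells which), for a name from the list of things; names that differ only in an ending like _2 or _b are one class to them, and where a whole thing is asked for, a point or a joint stands for the part that bears it (a point fixed in the world has none). Each returns a list of dicts, best first, with "score" (0 to 1); they miss things now and then, are a little off and sometimes report something else, mostly with a low value. They report only what shows in the picture. A call takes as long as a camera call.
- spot_in(picture, target): "centre" ([x, y, z] in m, in world coordinates, good to about 4 mm: the middle of the surface that is visible of it).
The state is a dict: "time": time; "joint_pos": joint angles; "joint_vel": joint speeds; "tau": joint torques, N m; "ee_pos": TCP position; "orientation": TCP orientation; "force": force on the tool from outside, world axes, zero at the start; "wrist_torque": the same for the moment, N m; "finger_gap": opening from 0.0 (shut) to 1.0 (fully open).
Only numpy, scipy, OpenCV 4.12 (cv2) and the standard library are available. Lean on these libraries where they do the work, as an engineer would, in place of code of your own. Each camera call takes 0.05 s, during which the arm holds its last target.

## Working session

There is one attempt and no reset: what is moved stays moved. The work goes in short steps, Python scripts to look and compute and a shell command to move; the robot and the scene stay as the last step left them, time stands still between calls to the robot, and variables do not carry over. Pictures are saved under pics/ and viewed, and the job is handed in when it is done.

```bash
mkdir -p pics
cat > h.py <<'E'
import numpy as np,cv2
from cell import *
from scipy.spatial.transform import Rotation as Ro
def proj(s,X):
    X=np.atleast_2d(X);c=X@np.array(s["R"]).T+np.array(s["t"]);f=192/np.tan(np.radians(s["fov_y"])/2)
    return np.c_[s["cx"]+f*c[:,0]/c[:,2],s["cy"]+f*c[:,1]/c[:,2]]
def unproj(s,uv,z):
    f=192/np.tan(np.radians(s["fov_y"])/2);R=np.array(s["R"]);t=np.array(s["t"])
    d=R.T@np.array([(uv[0]-s["cx"])/f,(uv[1]-s["cy"])/f,1]);o=-R.T@t
    return o+d*(z-o[2])/d[2]
E
python3 - <<'E'
from h import *
print(get_state())
for n in("top","side"):
    s=snapshot(n);cv2.imwrite(f"pics/{n}0.png",s["image"]);print(n,s["fov_y"],-np.array(s["R"]).T@np.array(s["t"]))
    for k in["wash_tray","count_tray","tall_bottle","beaker","lidded_box","small_bottle","spare_bottle","cup"]:
        for r in spot_in(s,k)[:2]:print(k,np.round(r["centre"],3),round(r["score"],2),proj(s,r["centre"]).round())
E
```

```text
{'time': 0.0, 'joint_pos': array([-1.39069220e+00,  9.18483906e-02,  1.23187211e+00, -1.98624805e-06,
        1.81980329e+00, -5.67112928e-02]), 'joint_vel': array([ 0.00070525,  0.00055145,  0.00122596,  0.00032311, -0.00052772,
        0.00023845]), 'tau': array([-3.11223186e-03, -4.46462703e+01, -4.06444645e+01,  6.93180319e-02,
        2.92729377e-02, -1.13847466e-04]), 'ee_pos': array([ 0.14070256, -0.58296317,  0.22152093]), 'orientation': array([-3.11768144e+00, -3.70891727e-01,  1.89934795e-04]), 'force': array([-0.30595375, -0.41428186,  0.03192595]), 'wrist_torque': array([-0.01640581, -0.07114178,  0.02757968]), 'finger_gap': 1.002363849875405}
top 48.24049007426708 [ 0.41048868 -0.19867219  0.93476753]
wash_tray [ 0.454 -0.009  0.004] 0.83 [[163. 232.]]
count_tray [ 0.58  -0.02   0.004] 0.82 [[168. 175.]]
count_tray [ 0.411 -0.175  0.068] 0.72 [[240. 250.]]
tall_bottle [ 0.596 -0.168  0.082] 0.78 [[234. 158.]]
beaker [ 0.516 -0.187 -0.003] 0.69 [[245. 202.]]
lidded_box [ 0.424 -0.269  0.039] 0.71 [[285. 243.]]
small_bottle [ 0.597 -0.168  0.078] 0.18 [[234. 158.]]
spare_bottle [ 0.517 -0.278  0.062] 0.77 [[289. 197.]]
cup [ 0.428 -0.36   0.011] 0.77 [[327. 240.]]
side 54.18078303528068 [ 0.26419558 -0.83881859  0.48905572]
wash_tray [ 0.454 -0.023  0.005] 0.9 [[208. 178.]]
count_tray [ 0.58  -0.017  0.002] 0.71 [[253. 169.]]
beaker [ 0.512 -0.195  0.036] 0.78 [[253. 198.]]
lidded_box [ 0.414 -0.285  0.035] 0.89 [[222. 232.]]
lidded_box [ 0.417 -0.363  0.023] 0.58 [[237. 263.]]
small_bottle [ 0.412 -0.182  0.035] 0.77 [[207. 204.]]
spare_bottle [ 0.513 -0.294  0.045] 0.72 [[271. 220.]]
cup [ 0.42  -0.363  0.023] 0.78 [[238. 262.]]
cup [ 0.579 -0.017  0.008] 0.53 [[253. 168.]]
```

Run:
```python
import cv2
a=cv2.imread("pics/top0.png");cv2.imwrite("pics/t1.png",cv2.resize(a[120:300,110:370],(780,540),interpolation=cv2.INTER_CUBIC))
a=cv2.imread("pics/side0.png");cv2.imwrite("pics/s1.png",cv2.resize(a[110:310,110:376],(798,600),interpolation=cv2.INTER_CUBIC))
```

```text
(no output)
```

View pics/t1.png

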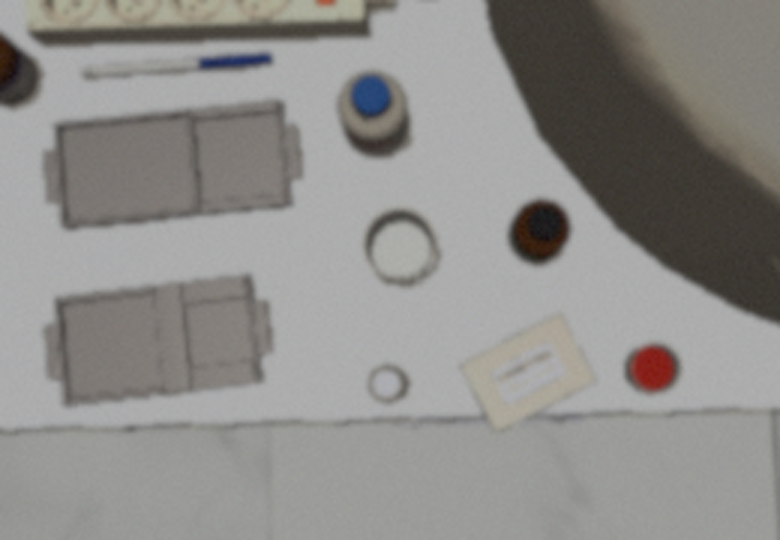

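View pics/s1.png

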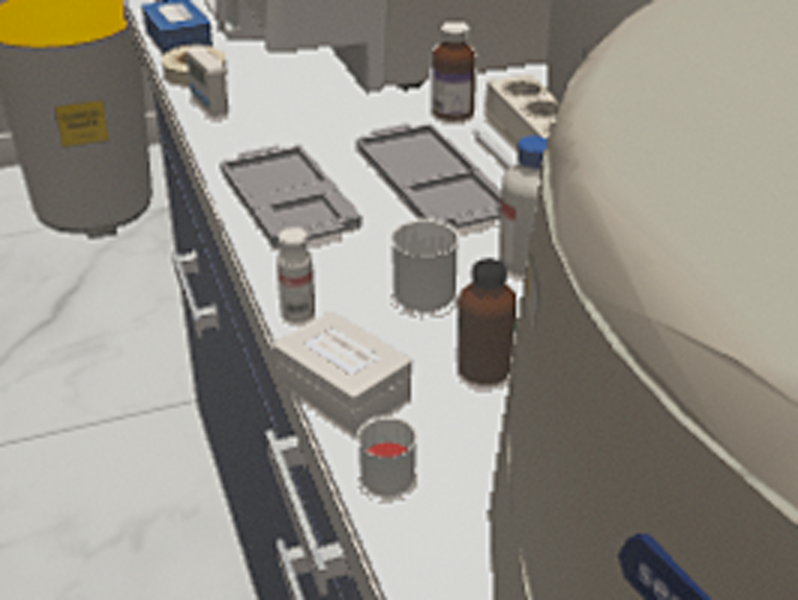

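View pics/top0.png

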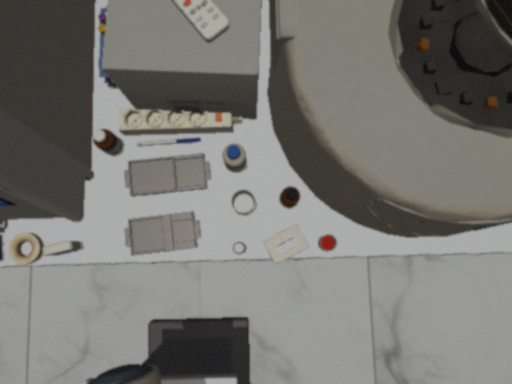

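```bash
cat > m.py <<'E'
from h import *
s=snapshot("top")
def P(u,v,z): return unproj(s,((u+.5)/3-.5+110,(v+.5)/3-.5+120),z)[:2]
for n,u,v,z in[("tall",371,95,.105),("beaker",402,247,.052),("small",388,383,.068),("spare",545,222,.085),("cup",653,368,.034)]: print(n,P(u,v,z).round(4))
def quad(n,c,z):
    q=np.array([P(u,v,z) for u,v in c]);e=[np.linalg.norm(q[i]-q[i-1]).round(4) for i in range(4)]
    d=(q[0]-q[1])+(q[3]-q[2]);print(n,q.mean(0).round(4),"sides",e,"ydir deg from world y",np.degrees(np.arctan2(-d[0],d[1])).round(1));print(q.round(3).tolist())
quad("wash",[(57,298),(250,277),(265,381),(65,404)],.012)
quad("count",[(55,125),(283,101),(293,206),(65,227)],.012)
quad("box",[(460,366),(560,315),(596,382),(498,430)],.034)
print("edge",[P(u,v,0).round(3).tolist() for u,v in[(490,10),(540,130),(620,230),(700,290),(770,322)]])
print("edge z.3",[P(u,v,.3).round(3).tolist() for u,v in[(490,10),(540,130),(620,230),(700,290),(770,322)]])
print("table edge",P(0,430,0),P(770,410,0))
E
python3 m.py
```

```text
tall [ 0.6049 -0.1682]
beaker [ 0.5095 -0.1852]
small [ 0.4165 -0.1738]
spare [ 0.5199 -0.2814]
cup [ 0.422  -0.3573]
wash [ 0.4522 -0.0094] sides [np.float64(0.0759), np.float64(0.1392), np.float64(0.0752), np.float64(0.1428)] ydir deg from world y 4.8
[[0.484, 0.064], [0.495, -0.075], [0.421, -0.085], [0.408, 0.058]]
count [ 0.5791 -0.0203] sides [np.float64(0.0759), np.float64(0.1674), np.float64(0.0782), np.float64(0.1655)] ydir deg from world y 4.1
[[0.611, 0.067], [0.624, -0.1], [0.546, -0.106], [0.535, 0.059]]
box [ 0.4209 -0.2707] sides [np.float64(0.0511), np.float64(0.0785), np.float64(0.0525), np.float64(0.0758)] ydir deg from world y 24.7
[[0.427, -0.223], [0.461, -0.294], [0.413, -0.317], [0.382, -0.248]]
edge [[0.692, -0.255], [0.6, -0.289], [0.523, -0.344], [0.478, -0.4], [0.453, -0.45]]
edge z.3 [[0.602, -0.237], [0.539, -0.26], [0.487, -0.298], [0.456, -0.336], [0.439, -0.369]]
table edge [0.39124565 0.10746801] [ 0.39015574 -0.44579309]
```

View pics/side0.png

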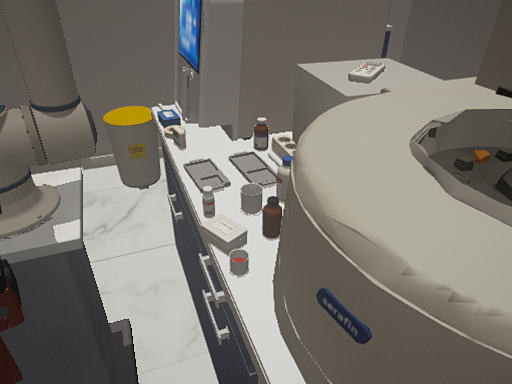

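```bash
cat > ov.py <<'E'
from h import *
import sys
T={"wash":(.453,-.0095,4.5),"count":(.5795,-.020,4.3)}
def rot(a): a=np.radians(a);return np.array([[np.cos(a),-np.sin(a)],[np.sin(a),np.cos(a)]])
def rect(c,a,off,w,h,z):
    q=np.array([[-w,-h],[w,-h],[w,h],[-w,h]])/2+off
    return np.c_[q@rot(a).T+c,np.full(4,z)]
def circ(x,y,r,z):
    t=np.linspace(0,2*np.pi,40);return np.c_[x+r*np.cos(t),y+r*np.sin(t),0*t+z]
def shapes():
    o=[]
    for n,pk,L in(("wash",[((0,.033),.068,.068),((0,-.044),.046,.046)],.142),("count",[((0,.033),.070,.094),((0,-.049),.062,.062)],.168)):
        x,y,a=T[n];o.append(rect((x,y),a,(0,0),.078,L,.012))
        for off,w,h in pk:o.append(rect((x,y),a,off,w,h,.012))
    return o
if __name__=="__main__":
    S=shapes()+[rect((.4215,-.2705),24.7,(0,0),.054,.08,z) for z in(.034,)]
    for x,y,r,z in[(.605,-.168,.0135,.105),(.605,-.168,.024,.0),(.5095,-.1852,.0255,.052),(.5095,-.1852,.0255,0),(.4165,-.174,.013,.0),(.4165,-.174,.009,.068),(.52,-.2814,.02,0),(.422,-.3573,.018,.034),(.422,-.3573,.018,0)]:S.append(circ(x,y,r,z))
    for n,(x0,y0,x1,y1) in(("top",(110,120,370,300)),("side",(110,110,376,310))):
        s=snapshot(n);k=3;im=cv2.resize(s["image"][y0:y1,x0:x1],None,fx=k,fy=k,interpolation=cv2.INTER_CUBIC)
        for q in S:
            p=((proj(s,q)-[x0,y0]+.5)*k-.5);cv2.polylines(im,[np.int32(p.round())],True,(0,200,0),1)
        cv2.imwrite(f"pics/ov_{n}_{sys.argv[1]}.png",im)
E
python3 ov.py a
```

```text
(no output)
```

View pics/ov_top_a.png

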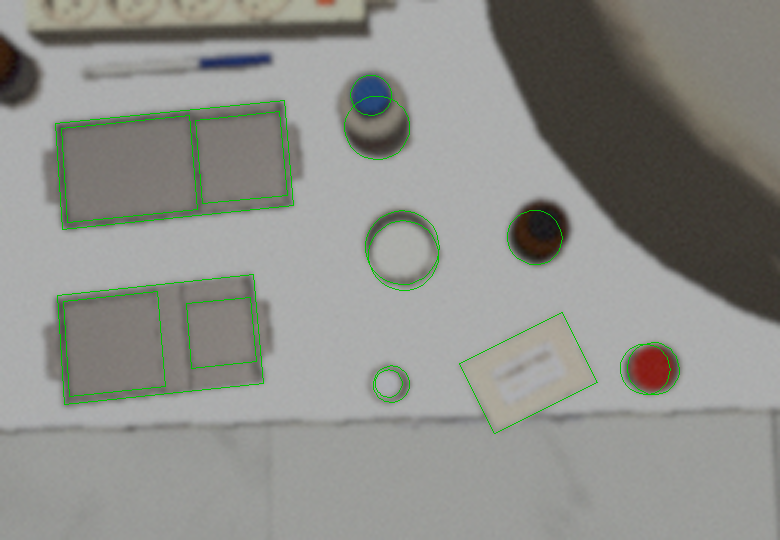

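View pics/ov_side_a.png

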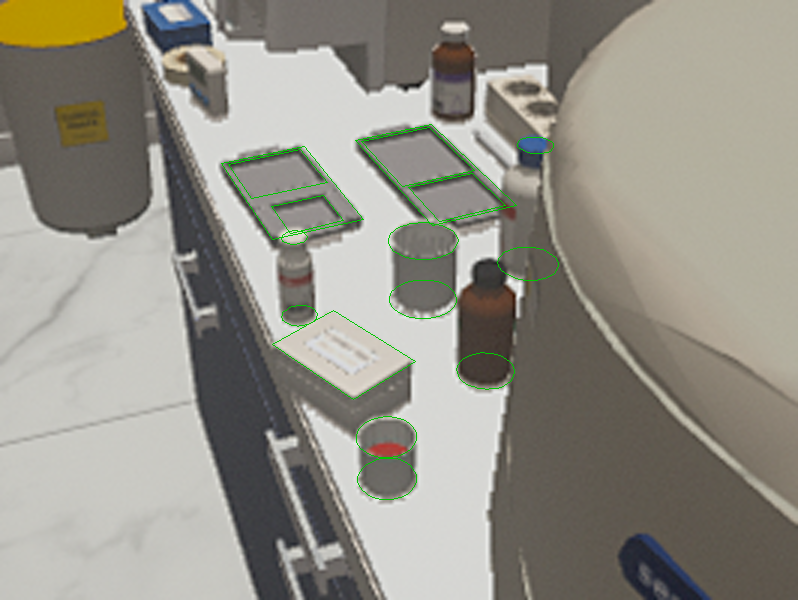

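```bash
cat > go.py <<'E'
from h import *
import sys
x,y,z,j=map(float,sys.argv[1:5])
g=get_state();R=Ro.from_rotvec(g["orientation"])
M=R.as_matrix();cur=np.degrees(np.arctan2(M[1,1],M[0,1]))
d=(cur-j+90)%180-90   # + turn about tool z (down) lowers the world yaw
R2=R*Ro.from_euler("z",d,degrees=True)
D=np.array([x,y,z])-g["ee_pos"]
print("t",round(g["time"],2),"pos",g["ee_pos"].round(4),"jaw",cur.round(1),"tilt",np.degrees(np.arccos(-M[2,2])).round(2),"j6",g["joint_pos"][5].round(2),"gap",round(g["finger_gap"],3),"F",g["force"].round(1))
print("turn",d.round(1),"(j6 %+.2f)"%np.radians(d),"shift now",R.inv().apply(D).round(4),"shift after turn",R2.inv().apply(D).round(4))
E
python3 go.py .4215 -.2705 .15 24.7
```

```text
t 1.05 pos [ 0.1408 -0.5833  0.2227] jaw -76.4 tilt 0.0 j6 -0.06 gap 1.006 F [-0.7 -0.5  0.1]
turn 78.9 (j6 +1.38) shift now [ 0.3463 -0.2381  0.0727] shift after turn [-0.1668 -0.3857  0.0727]
```

```bash
sed -i 's|^d=.*|d=cur-j\nj6n=np.degrees(np.arctan2(y,x))-j\nk=180*round(j6n/180);j+=k;d=(cur-j+180)%360-180|' go.py; python3 go.py .4215 -.2705 .15 24.7; python3 -m creep '[{"xyz":[0,0,0],"turn":-8.42,"claw":1},{"xyz":[0,0,0],"turn":-8.42,"claw":1},{"xyz":[0,0,0],"turn":-8.42,"claw":1},{"xyz":[0,0,0],"turn":-8.42,"claw":1},{"xyz":[0,0,0],"turn":-8.42,"claw":1},{"xyz":[0,0,0],"turn":-8.42,"claw":1},{"xyz":[0,0,0],"turn":-8.42,"claw":1},{"xyz":[0,0,0],"turn":-8.42,"claw":1},{"xyz":[0,0,0],"turn":-8.42,"claw":1},{"xyz":[0,0,0],"turn":-8.42,"claw":1},{"xyz":[0,0,0],"turn":-8.42,"claw":1},{"xyz":[0,0,0],"turn":-8.42,"claw":1}]'; python3 go.py .4215 -.2705 .15 24.7
```

```text
t 1.05 pos [ 0.1408 -0.5833  0.2227] jaw -76.4 tilt 0.0 j6 -0.06 gap 1.006 F [-0.7 -0.5  0.1]
turn -101.1 (j6 -1.77) shift now [ 0.3463 -0.2381  0.0727] shift after turn [0.1668 0.3857 0.0727]
time: 2.25
ee_pos: [0.1408, -0.5833, 0.2227]
orientation: [1.646, 2.676, 0.0]
force: [0.3, 0.4, -0.0]
finger_gap: 1.001
t 2.25 pos [ 0.1408 -0.5833  0.2227] jaw 26.8 tilt 0.0 j6 -1.86 gap 1.001 F [ 0.3  0.4 -0. ]
turn 2.1 (j6 +0.04) shift now [0.1526 0.3916 0.0727] shift after turn [0.1668 0.3857 0.0727]
```

```bash
python3 -m creep '[{"xyz":[0.017,0.0385,0],"turn":2.1,"claw":1},{"xyz":[0.0165,0.0385,0],"turn":0,"claw":1},{"xyz":[0.0165,0.0385,0],"turn":0,"claw":1},{"xyz":[0.0165,0.0385,0],"turn":0,"claw":1},{"xyz":[0.0165,0.0385,0.0],"turn":0,"claw":1},{"xyz":[0.0165,0.0385,0.0],"turn":0,"claw":1},{"xyz":[0.0165,0.0385,0.0],"turn":0,"claw":1},{"xyz":[0.0165,0.0385,0.0],"turn":0,"claw":1},{"xyz":[0.0165,0.0385,0.02],"turn":0,"claw":1},{"xyz":[0.0165,0.0385,0.02],"turn":0,"claw":1},{"xyz":[0,0,0.02],"turn":0,"claw":1}]'; python3 go.py .4215 -.2705 .014 24.7
```

```text
time: 3.35
ee_pos: [0.4293, -0.2595, 0.164]
orientation: [1.688, 2.638, 0.002]
force: [-0.1, -1.3, -0.2]
finger_gap: 1.0
t 3.35 pos [ 0.4293 -0.2595  0.164 ] jaw 24.8 tilt 0.55 j6 -1.04 gap 1.0 F [-0.1 -1.3 -0.2]
turn 0.1 (j6 +0.00) shift now [-0.0057 -0.0126  0.15  ] shift after turn [-0.0057 -0.0126  0.15  ]
```

```bash
python3 -m creep '[{"xyz":[-0.0055,-0.0125,0.02],"turn":0,"claw":1},{"xyz":[0,0,0],"turn":0,"claw":1},{"xyz":[0,0,0],"turn":0,"claw":1}]'; python3 go.py .4215 -.2705 .014 24.7;python3 ov.py b
```

```text
time: 3.65
ee_pos: [0.4207, -0.267, 0.141]
orientation: [1.684, 2.645, 0.003]
force: [0.3, 0.5, 0.3]
finger_gap: 0.998
t 3.65 pos [ 0.4207 -0.267   0.141 ] jaw 25.0 tilt 0.33 j6 -1.07 gap 0.998 F [0.3 0.5 0.3]
turn 0.3 (j6 +0.01) shift now [-0.0031 -0.0014  0.127 ] shift after turn [-0.0031 -0.0014  0.127 ]
```

View pics/ov_side_b.png

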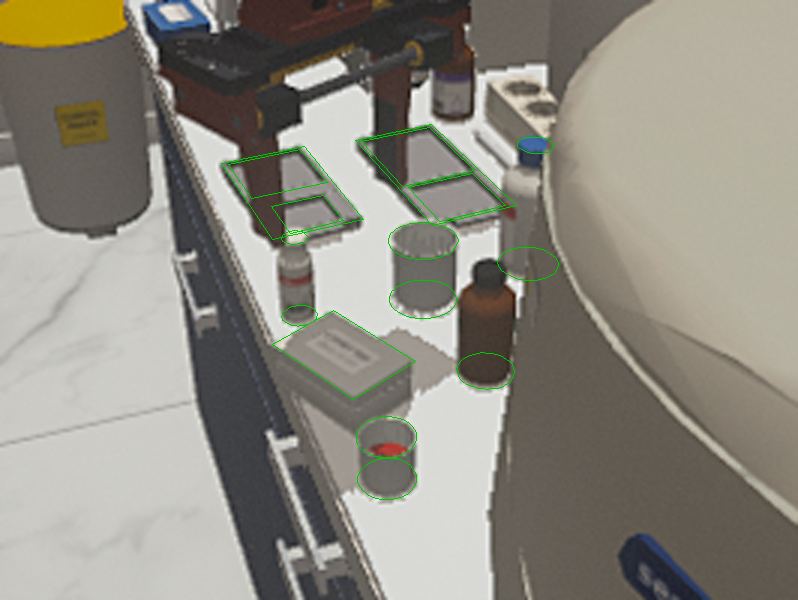

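```bash
python3 -m creep '[{"xyz":[-0.003,-0.0015,0.025],"turn":0.3,"claw":1},{"xyz":[0,0,0.025],"turn":0,"claw":1},{"xyz":[0,0,0.02],"turn":0,"claw":1},{"xyz":[0,0,0.01],"turn":0,"claw":1},{"xyz":[0,0,0],"turn":0,"claw":1},{"xyz":[0,0,0],"turn":0,"claw":1}]'; python3 go.py .4215 -.2705 .014 24.7
```

```text
time: 4.35
ee_pos: [0.4251, -0.2747, 0.0683]
orientation: [1.688, 2.625, 0.002]
force: [-0.2, 0.0, 0.0]
finger_gap: 1.0
t 4.35 pos [ 0.4251 -0.2747  0.0683] jaw 24.5 tilt 1.19 j6 -1.07 gap 1.0 F [-0.2  0.   0. ]
turn -0.2 (j6 -0.00) shift now [ 0.0062 -0.0022  0.0542] shift after turn [ 0.0062 -0.0022  0.0542]
```

```bash
python3 -m creep '[{"xyz":[0.006,-0.002,0.01],"turn":0,"claw":1},{"xyz":[0,0,0.01],"turn":0,"claw":1},{"xyz":[0,0,0],"turn":0,"claw":1}]'; python3 go.py .4215 -.2705 .014 24.7; python3 -m creep '[{"xyz":[0,0,0],"turn":0,"claw":1}]'; python3 go.py .4215 -.2705 .014 24.7
```

```text
time: 4.65
ee_pos: [0.4221, -0.2709, 0.0498]
orientation: [1.686, 2.621, 0.001]
force: [0.3, -0.1, -0.3]
finger_gap: 0.999
t 4.65 pos [ 0.4221 -0.2709  0.0498] jaw 24.5 tilt 1.46 j6 -1.07 gap 0.999 F [ 0.3 -0.1 -0.3]
turn -0.2 (j6 -0.00) shift now [ 0.0013 -0.0009  0.0357] shift after turn [ 0.0013 -0.0009  0.0357]
time: 4.75
ee_pos: [0.4221, -0.2708, 0.0498]
orientation: [1.685, 2.621, 0.001]
force: [-0.4, 0.1, 0.6]
finger_gap: 1.003
t 4.75 pos [ 0.4221 -0.2708  0.0498] jaw 24.5 tilt 1.46 j6 -1.07 gap 1.003 F [-0.4  0.1  0.6]
turn -0.2 (j6 -0.00) shift now [ 0.0013 -0.001   0.0358] shift after turn [ 0.0013 -0.001   0.0358]
```

```bash
sed -i 's|^print("turn"|print("toolz",M[:,2].round(3));print("turn"|' go.py; python3 -m creep '[{"xyz":[0.001,-0.001,0.012],"turn":0,"claw":1},{"xyz":[0,0,0.012],"turn":0,"claw":1},{"xyz":[0,0,0.012],"turn":0,"claw":1},{"xyz":[0,0,0],"turn":0,"claw":1}]'; python3 go.py .4215 -.2705 .014 24.7
```

```text
time: 5.15
ee_pos: [0.4214, -0.2707, 0.0105]
orientation: [1.685, 2.621, 0.001]
force: [0.0, -0.8, 0.0]
finger_gap: 1.0
t 5.15 pos [ 0.4214 -0.2707  0.0105] jaw 24.5 tilt 1.46 j6 -1.07 gap 1.0 F [ 0.  -0.8  0. ]
toolz [ 0.022 -0.013 -1.   ]
turn -0.2 (j6 -0.00) shift now [ 0.0001  0.0002 -0.0035] shift after turn [ 0.0001  0.0002 -0.0035]
```

```bash
python3 -m creep '[{"xyz":[0,0,-0.0035],"turn":0,"claw":1},{"xyz":[0,0,0],"turn":0,"claw":-1},{"xyz":[0,0,0],"turn":0,"claw":-1},{"xyz":[0,0,0],"turn":0,"claw":-1},{"xyz":[0,0,0],"turn":0,"claw":-1},{"xyz":[0,0,0],"turn":0,"claw":-1},{"xyz":[0,0,0],"turn":0,"claw":-1},{"xyz":[0,0,0],"turn":0,"claw":-1},{"xyz":[0,0,0],"turn":0,"claw":-1}]' 25; python3 go.py .4215 -.2705 .16 24.7
```

```text
time: 6.05
ee_pos: [0.4219, -0.271, 0.0152]
orientation: [1.685, 2.62, 0.001]
force: [-0.1, -0.1, -0.1]
finger_gap: 0.607
t 6.05 pos [ 0.4219 -0.271   0.0152] jaw 24.5 tilt 1.53 j6 -1.07 gap 0.607 F [-0.1 -0.1 -0.1]
toolz [ 0.023 -0.014 -1.   ]
turn -0.2 (j6 -0.00) shift now [-0.0026  0.0021 -0.1448] shift after turn [-0.0026  0.0021 -0.1448]
```

```bash
python3 -m creep '[{"xyz":[0,0,-0.015],"turn":0,"claw":-1},{"xyz":[0,0,-0.025],"turn":0,"claw":-1},{"xyz":[0,0,-0.025],"turn":0,"claw":-1},{"xyz":[0,0,-0.025],"turn":0,"claw":-1},{"xyz":[0,0,-0.025],"turn":0,"claw":-1},{"xyz":[0,0,-0.02],"turn":0,"claw":-1},{"xyz":[0,0,0],"turn":0,"claw":-1}]'; python3 go.py .577 .013 .17 4.4
```

```text
time: 6.75
ee_pos: [0.4181, -0.2687, 0.161]
orientation: [1.684, 2.619, 0.001]
force: [0.8, -0.1, 0.6]
finger_gap: 0.61
t 6.75 pos [ 0.4181 -0.2687  0.161 ] jaw 24.5 tilt 1.62 j6 -1.07 gap 0.61 F [ 0.8 -0.1  0.6]
toolz [ 0.024 -0.015 -1.   ]
turn 20.1 (j6 +0.35) shift now [ 0.1901  0.2616 -0.0093] shift after turn [ 0.2685  0.1802 -0.0093]
```

```bash
python3 -m creep '[{"xyz":[0,0,0],"turn":6.5,"claw":-1},{"xyz":[0,0,0],"turn":6.5,"claw":-1},{"xyz":[0,0,0],"turn":6.5,"claw":-1},{"xyz":[0.028,0.019,0],"turn":0,"claw":-1},{"xyz":[0.028,0.019,0],"turn":0,"claw":-1},{"xyz":[0.028,0.019,0],"turn":0,"claw":-1},{"xyz":[0.028,0.019,0],"turn":0,"claw":-1},{"xyz":[0.028,0.019,0],"turn":0,"claw":-1},{"xyz":[0.028,0.019,0],"turn":0,"claw":-1},{"xyz":[0.028,0.019,0],"turn":0,"claw":-1},{"xyz":[0.028,0.019,0],"turn":0,"claw":-1},{"xyz":[0,0,0],"turn":0,"claw":-1}]'; python3 go.py .577 .013 .10 4.4
```

```text
time: 7.95
ee_pos: [0.5548, -0.0256, 0.1533]
orientation: [2.13, 2.28, 0.002]
force: [-1.1, -0.9, -1.0]
finger_gap: 0.607
t 7.95 pos [ 0.5548 -0.0256  0.1533] jaw 3.9 tilt 1.21 j6 -0.17 gap 0.607 F [-1.1 -0.9 -1. ]
toolz [ 0.016 -0.014 -1.   ]
turn -0.5 (j6 -0.01) shift now [0.0377 0.0239 0.0532] shift after turn [0.0375 0.0242 0.0532]
```

```bash
python3 -m creep '[{"xyz":[0.019,0.012,0.015],"turn":-0.4,"claw":-1},{"xyz":[0.018,0.012,0.015],"turn":0,"claw":-1},{"xyz":[0,0,0.012],"turn":0,"claw":-1},{"xyz":[0,0,0],"turn":0,"claw":-1}]'; python3 go.py .577 .013 .02 4.4
```

```text
time: 8.35
ee_pos: [0.5758, 0.012, 0.1076]
orientation: [2.121, 2.29, -0.005]
force: [0.1, 0.1, -0.3]
finger_gap: 0.609
t 8.35 pos [0.5758 0.012  0.1076] jaw 4.4 tilt 1.16 j6 -0.11 gap 0.609 F [ 0.1  0.1 -0.3]
toolz [ 0.013 -0.016 -1.   ]
turn -0.0 (j6 -0.00) shift now [0.0023 0.0003 0.0876] shift after turn [0.0023 0.0003 0.0876]
```

```bash
python3 -m creep '[{"xyz":[0.002,0,0.015],"turn":0,"claw":-1},{"xyz":[0,0,0.015],"turn":0,"claw":-1},{"xyz":[0,0,0.015],"turn":0,"claw":-1},{"xyz":[0,0,0.01],"turn":0,"claw":-1},{"xyz":[0,0,0],"turn":0,"claw":-1}]'; python3 go.py .577 .013 .02 4.4; python3 ov.py c
```

```text
time: 8.85
ee_pos: [0.5748, 0.0094, 0.0481]
orientation: [2.126, 2.286, -0.007]
force: [0.0, 0.1, -1.4]
finger_gap: 0.609
t 8.85 pos [0.5748 0.0094 0.0481] jaw 4.2 tilt 1.19 j6 -0.1 gap 0.609 F [ 0.   0.1 -1.4]
toolz [ 0.012 -0.017 -1.   ]
turn -0.2 (j6 -0.00) shift now [0.0039 0.0021 0.0281] shift after turn [0.0039 0.0021 0.0281]
```

View pics/ov_side_c.png

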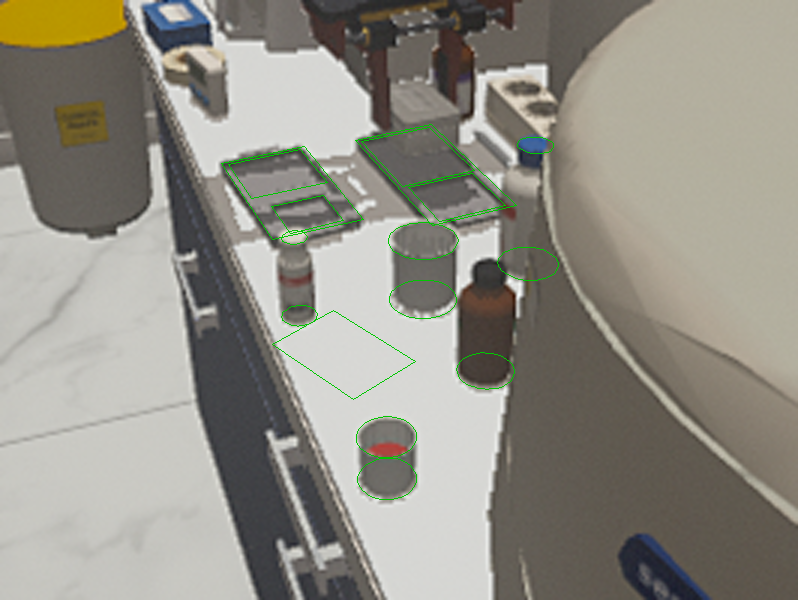

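Run:
```python
from h import *
s=snapshot("side");a=s["image"]
for v,z in((140,.0),):pass
# brown back bottle: base at zoom(453,118) cap top (453,28)
b=unproj(s,(110+453/3,110+114/3),0);print(b)
for z in(.08,.1,.12,.14):print(z,proj(s,[b[0],b[1],z])*1-[110,110],((proj(s,[b[0],b[1],z])-[110,110])*3).round())
```

```text
[0.64967354 0.10126963 0.        ]
0.08 [[151.51898718  12.64241014]] [[455.  38.]]
0.1 [[151.65535278   5.97961963]] [[455.  18.]]
0.12 [[151.79452963  -0.82052842]] [[455.  -2.]]
0.14 [[151.93660559  -7.76232583]] [[456. -23.]]
```

```bash
python3 -m creep '[{"xyz":[0.004,0.002,0.008],"turn":0,"claw":-1},{"xyz":[0,0,0.006],"turn":0,"claw":-1},{"xyz":[0,0,0],"turn":0,"claw":-1}]'; python3 go.py .577 .013 .02 4.4
```

```text
time: 9.3
ee_pos: [0.5798, 0.0141, 0.038]
orientation: [2.121, 2.282, 0.002]
force: [0.4, 0.3, -1.5]
finger_gap: 0.608
t 9.3 pos [0.5798 0.0141 0.038 ] jaw 4.2 tilt 1.49 j6 -0.1 gap 0.608 F [ 0.4  0.3 -1.5]
toolz [ 0.02  -0.017 -1.   ]
turn -0.2 (j6 -0.00) shift now [-0.0006 -0.0032  0.0179] shift after turn [-0.0006 -0.0032  0.0179]
```

```bash
python3 -m creep '[{"xyz":[0,-0.002,0.006],"turn":0,"claw":-1},{"xyz":[0,0,0.004],"turn":0,"claw":-1},{"xyz":[0,0,0.003],"turn":0,"claw":-1},{"xyz":[0,0,0],"turn":0,"claw":-1}]'; python3 go.py .577 .013 .02 4.4
```

```text
time: 9.7
ee_pos: [0.5779, 0.0139, 0.0238]
orientation: [2.121, 2.282, 0.001]
force: [1.0, -0.2, -0.3]
finger_gap: 0.61
t 9.7 pos [0.5779 0.0139 0.0238] jaw 4.2 tilt 1.49 j6 -0.1 gap 0.61 F [ 1.  -0.2 -0.3]
toolz [ 0.02  -0.017 -1.   ]
turn -0.2 (j6 -0.00) shift now [-0.0007 -0.001   0.0038] shift after turn [-0.0007 -0.001   0.0038]
```

```bash
python3 -m creep '[{"xyz":[0,-0.001,0.003],"turn":0,"claw":-1},{"xyz":[0,0,0.0015],"turn":0,"claw":-1},{"xyz":[0,0,0],"turn":0,"claw":-1}]'; python3 go.py .577 .013 .02 4.4;python3 -m creep '[{"xyz":[0,0,0.0015],"turn":0,"claw":-1},{"xyz":[0,0,0],"turn":0,"claw":-1}]'; python3 go.py .577 .013 .019 4.4; python3 ov.py d
```

```text
time: 10.0
ee_pos: [0.5771, 0.0136, 0.0192]
orientation: [2.121, 2.282, 0.002]
force: [-0.1, 0.0, -0.5]
finger_gap: 0.611
t 10.0 pos [0.5771 0.0136 0.0192] jaw 4.2 tilt 1.51 j6 -0.1 gap 0.611 F [-0.1  0.  -0.5]
toolz [ 0.02  -0.017 -1.   ]
turn -0.2 (j6 -0.00) shift now [-0.0006 -0.0001 -0.0008] shift after turn [-0.0006 -0.0001 -0.0008]
time: 10.2
ee_pos: [0.5774, 0.0136, 0.0196]
orientation: [2.12, 2.281, 0.003]
force: [0.1, -0.0, -0.1]
finger_gap: 0.612
t 10.2 pos [0.5774 0.0136 0.0196] jaw 4.2 tilt 1.56 j6 -0.1 gap 0.612 F [ 0.1 -0.  -0.1]
toolz [ 0.021 -0.017 -1.   ]
turn -0.2 (j6 -0.00) shift now [-0.0006 -0.0005  0.0006] shift after turn [-0.0006 -0.0005  0.0006]
```

View pics/ov_side_d.png

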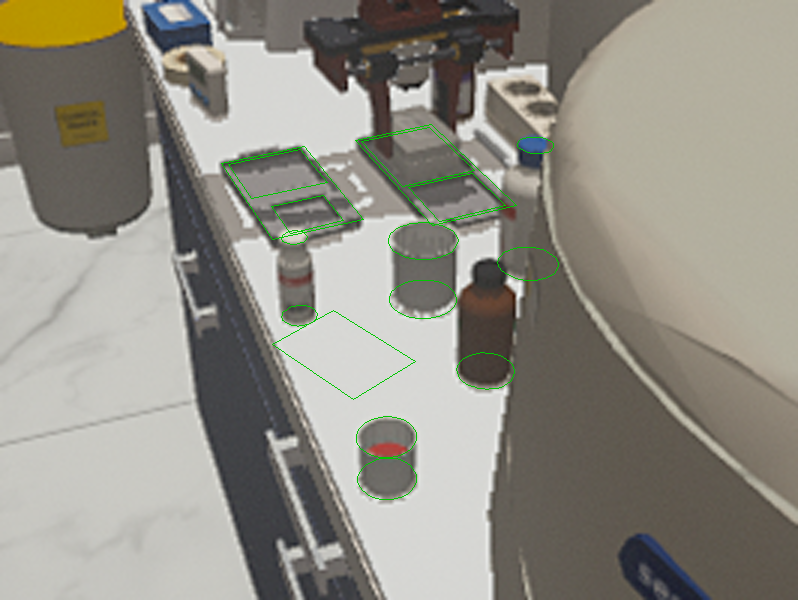

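```bash
python3 -m creep '[{"xyz":[0,0,0],"turn":0,"claw":0.6},{"xyz":[0,0,0],"turn":0,"claw":0.6},{"xyz":[0,0,0],"turn":0,"claw":0.6},{"xyz":[0,0,0],"turn":0,"claw":0.6},{"xyz":[0,0,-0.01],"turn":0,"claw":0.6},{"xyz":[0,0,-0.02],"turn":0,"claw":0.6},{"xyz":[0,0,-0.03],"turn":0,"claw":0.6},{"xyz":[0,0,-0.04],"turn":0,"claw":0.6},{"xyz":[0,0,-0.04],"turn":0,"claw":0.6},{"xyz":[0,0,0],"turn":0,"claw":0.6}]'; python3 go.py .4165 -.174 .16 -40;python3 ov.py e
```

```text
time: 11.3
ee_pos: [0.5732, 0.0161, 0.1657]
orientation: [2.121, 2.283, 0.001]
force: [1.4, -1.3, 1.2]
finger_gap: 0.8
t 11.3 pos [0.5732 0.0161 0.1657] jaw 4.2 tilt 1.45 j6 -0.1 gap 0.8 F [ 1.4 -1.3  1.2]
toolz [ 0.019 -0.017 -1.   ]
turn 44.2 (j6 +0.77) shift now [-0.178  -0.1703  0.0059] shift after turn [-0.2464  0.002   0.0059]
```

View pics/ov_side_e.png

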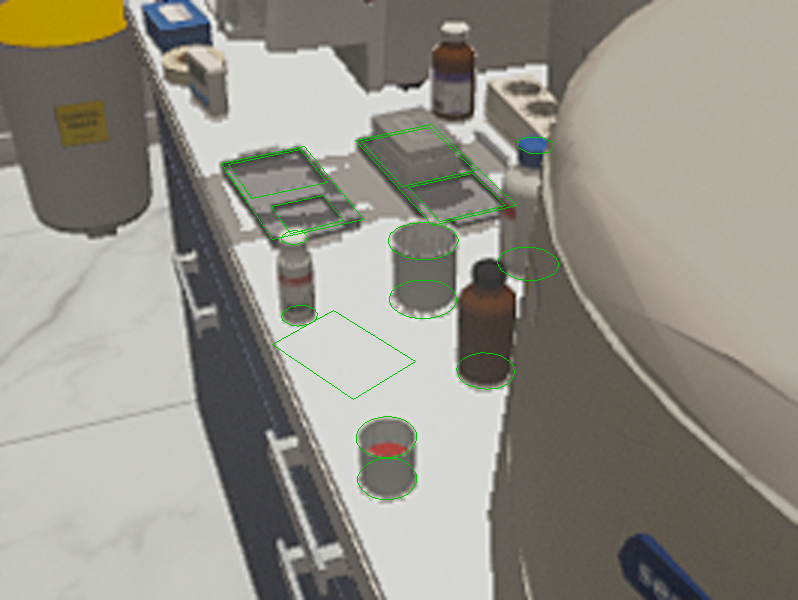

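View pics/ov_top_e.png

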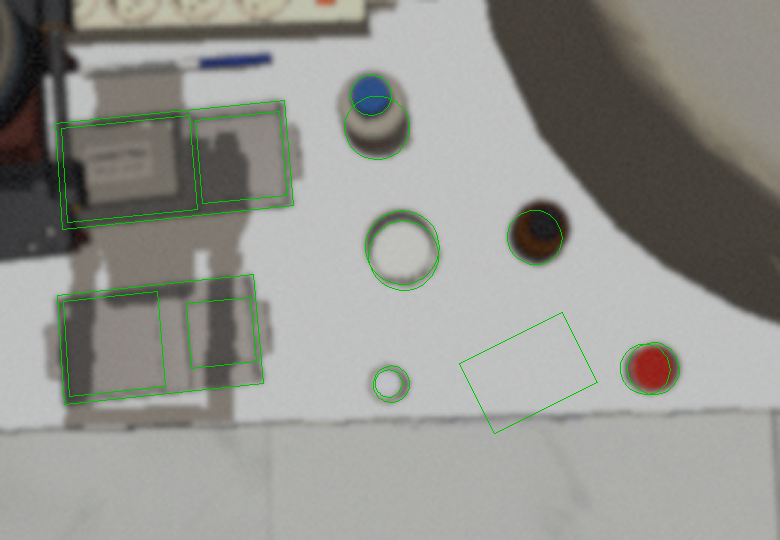

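```bash
python3 -m creep '[{"xyz":[-0.022,-0.021,0],"turn":0,"claw":0.4},{"xyz":[-0.022,-0.021,0],"turn":0,"claw":0.4},{"xyz":[-0.022,-0.021,0],"turn":0,"claw":0.4},{"xyz":[-0.022,-0.021,0],"turn":0,"claw":0.4},{"xyz":[-0.022,-0.021,0],"turn":0,"claw":0.4},{"xyz":[-0.022,-0.021,0],"turn":0,"claw":0.4},{"xyz":[-0.018,-0.018,0],"turn":0,"claw":0.4},{"xyz":[0,0,0],"turn":0,"claw":0.4},{"xyz":[0,0,0],"turn":0,"claw":0.4}]'; python3 go.py .4165 -.174 .03 4.4
```

```text
time: 12.3
ee_pos: [0.4274, -0.147, 0.1436]
orientation: [-2.133, -2.299, 0.028]
force: [0.1, -0.6, -0.7]
finger_gap: 0.697
t 12.3 pos [ 0.4274 -0.147   0.1436] jaw 4.3 tilt 1.06 j6 -0.47 gap 0.697 F [ 0.1 -0.6 -0.7]
toolz [-0.016 -0.01  -1.   ]
turn -0.1 (j6 -0.00) shift now [-0.0251 -0.011   0.114 ] shift after turn [-0.0251 -0.011   0.114 ]
```

```bash
python3 -m creep '[{"xyz":[-0.014,-0.006,0],"turn":0,"claw":0.4},{"xyz":[-0.011,-0.005,0],"turn":0,"claw":0.4},{"xyz":[0,0,0],"turn":0,"claw":0.4},{"xyz":[0,0,0.015],"turn":0,"claw":0.4},{"xyz":[0,0,0.015],"turn":0,"claw":0.4},{"xyz":[0,0,0],"turn":0,"claw":0.4}]'; python3 go.py .4165 -.174 .03 4.4
```

```text
time: 12.9
ee_pos: [0.4184, -0.1699, 0.1076]
orientation: [-2.124, -2.299, 0.027]
force: [-1.0, 0.3, 0.2]
finger_gap: 0.701
t 12.9 pos [ 0.4184 -0.1699  0.1076] jaw 4.5 tilt 1.21 j6 -0.53 gap 0.701 F [-1.   0.3  0.2]
toolz [-0.02  -0.005 -1.   ]
turn 0.1 (j6 +0.00) shift now [-0.0036 -0.0006  0.0776] shift after turn [-0.0036 -0.0006  0.0776]
```

```bash
python3 -m creep '[{"xyz":[-0.0035,-0.0005,0.004],"turn":0,"claw":0.4},{"xyz":[0,0,0.014],"turn":0,"claw":0.4},{"xyz":[0,0,0.014],"turn":0,"claw":0.4},{"xyz":[0,0,0.014],"turn":0,"claw":0.4},{"xyz":[0,0,0.014],"turn":0,"claw":0.4},{"xyz":[0,0,0],"turn":0,"claw":0.4}]'; python3 go.py .4165 -.174 .03 4.4; python3 ov.py f
```

```text
time: 13.5
ee_pos: [0.4161, -0.1729, 0.0406]
orientation: [-2.121, -2.298, 0.028]
force: [-0.3, 0.3, 0.2]
finger_gap: 0.702
t 13.5 pos [ 0.4161 -0.1729  0.0406] jaw 4.6 tilt 1.32 j6 -0.54 gap 0.702 F [-0.3  0.3  0.2]
toolz [-0.023 -0.004 -1.   ]
turn 0.2 (j6 +0.00) shift now [-0.0011  0.0005  0.0106] shift after turn [-0.0011  0.0005  0.0106]
```

View pics/ov_side_f.png

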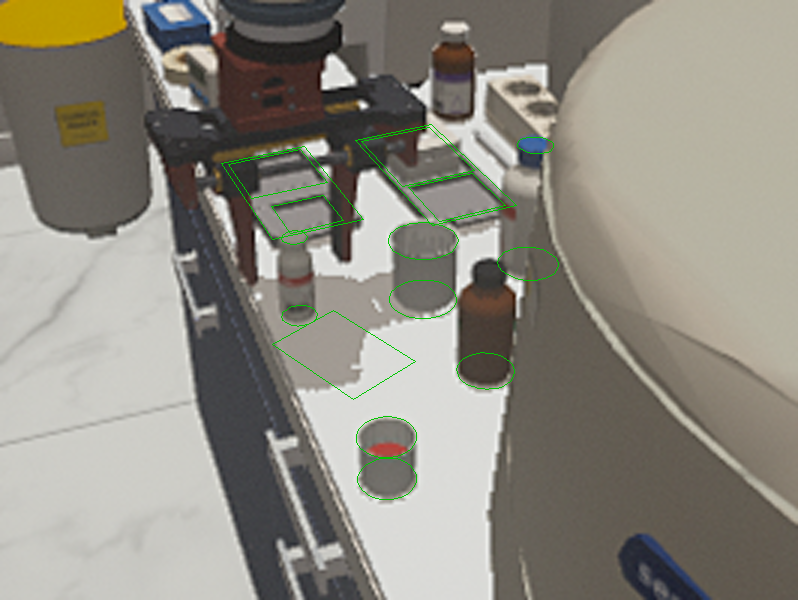

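```bash
python3 -m creep '[{"xyz":[-0.001,0,0.006],"turn":0,"claw":0.4},{"xyz":[0,0,0.004],"turn":0,"claw":0.4},{"xyz":[0,0,0],"turn":0,"claw":-1},{"xyz":[0,0,0],"turn":0,"claw":-1},{"xyz":[0,0,0],"turn":0,"claw":-1},{"xyz":[0,0,0],"turn":0,"claw":-1},{"xyz":[0,0,0],"turn":0,"claw":-1},{"xyz":[0,0,0],"turn":0,"claw":-1},{"xyz":[0,0,0],"turn":0,"claw":-1},{"xyz":[0,0,0],"turn":0,"claw":-1},{"xyz":[0,0,0],"turn":0,"claw":-1}]' 15; python3 go.py .4557 -.053 .16 4.5
```

```text
time: 14.7
ee_pos: [0.4188, -0.1754, 0.035]
orientation: [-2.127, -2.304, 0.025]
force: [-0.3, 0.2, 0.8]
finger_gap: 0.284
t 14.7 pos [ 0.4188 -0.1754  0.035 ] jaw 4.6 tilt 0.97 j6 -0.54 gap 0.284 F [-0.3  0.2  0.8]
toolz [-0.015 -0.007 -1.   ]
turn 0.1 (j6 +0.00) shift now [ 0.1183  0.0445 -0.1264] shift after turn [ 0.1183  0.0444 -0.1264]
```

```bash
python3 -m creep '[{"xyz":[0,0,-0.015],"turn":0,"claw":-1},{"xyz":[0,0,-0.02],"turn":0,"claw":-1},{"xyz":[0,0,-0.02],"turn":0,"claw":-1},{"xyz":[0.01,0.005,-0.015],"turn":0,"claw":-1},{"xyz":[0.02,0.007,0],"turn":0,"claw":-1},{"xyz":[0.02,0.007,0],"turn":0,"claw":-1},{"xyz":[0.02,0.007,0],"turn":0,"claw":-1},{"xyz":[0.02,0.007,0],"turn":0,"claw":-1},{"xyz":[0.01,0.005,0],"turn":0,"claw":-1},{"xyz":[0,0,0],"turn":0,"claw":-1},{"xyz":[0,0,0],"turn":0,"claw":-1}]'; python3 go.py .4557 -.053 .039 4.5
```

```text
time: 15.8
ee_pos: [0.4527, -0.0699, 0.1186]
orientation: [2.131, 2.304, -0.019]
force: [-0.7, -0.1, 0.6]
finger_gap: 0.287
t 15.8 pos [ 0.4527 -0.0699  0.1186] jaw 4.5 tilt 0.7 j6 -0.3 gap 0.287 F [-0.7 -0.1  0.6]
toolz [-0.006 -0.011 -1.   ]
turn -0.0 (j6 -0.00) shift now [0.0175 0.0048 0.0794] shift after turn [0.0175 0.0049 0.0794]
```

```bash
python3 -m creep '[{"xyz":[0.01,0.003,0.01],"turn":0,"claw":-1},{"xyz":[0.006,0.0015,0.01],"turn":0,"claw":-1},{"xyz":[0,0,0.014],"turn":0,"claw":-1},{"xyz":[0,0,0.012],"turn":0,"claw":-1},{"xyz":[0,0,0],"turn":0,"claw":-1},{"xyz":[0,0,0],"turn":0,"claw":-1}]'; python3 go.py .4557 -.053 .039 4.5
```

```text
time: 16.4
ee_pos: [0.4542, -0.0548, 0.0663]
orientation: [2.136, 2.303, -0.023]
force: [-0.4, 0.4, 0.7]
finger_gap: 0.29
t 16.4 pos [ 0.4542 -0.0548  0.0663] jaw 4.3 tilt 0.84 j6 -0.26 gap 0.29 F [-0.4  0.4  0.7]
toolz [-0.01  -0.011 -1.   ]
turn -0.2 (j6 -0.00) shift now [0.002  0.0019 0.0272] shift after turn [0.002  0.0019 0.0272]
```

```bash
python3 -m creep '[{"xyz":[0.001,0.002,0.01],"turn":0,"claw":-1},{"xyz":[0,0,0.008],"turn":0,"claw":-1},{"xyz":[0,0,0.004],"turn":0,"claw":-1},{"xyz":[0,0,0],"turn":0,"claw":-1}]'; python3 go.py .4557 -.053 .039 4.5; python3 ov.py g
```

```text
time: 16.8
ee_pos: [0.4563, -0.0543, 0.0427]
orientation: [2.137, 2.302, -0.023]
force: [-0.2, -0.4, 0.3]
finger_gap: 0.286
t 16.8 pos [ 0.4563 -0.0543  0.0427] jaw 4.3 tilt 0.82 j6 -0.26 gap 0.286 F [-0.2 -0.4  0.3]
toolz [-0.009 -0.011 -1.   ]
turn -0.2 (j6 -0.00) shift now [ 0.0014 -0.0005  0.0037] shift after turn [ 0.0014 -0.0005  0.0037]
```

View pics/ov_side_g.png

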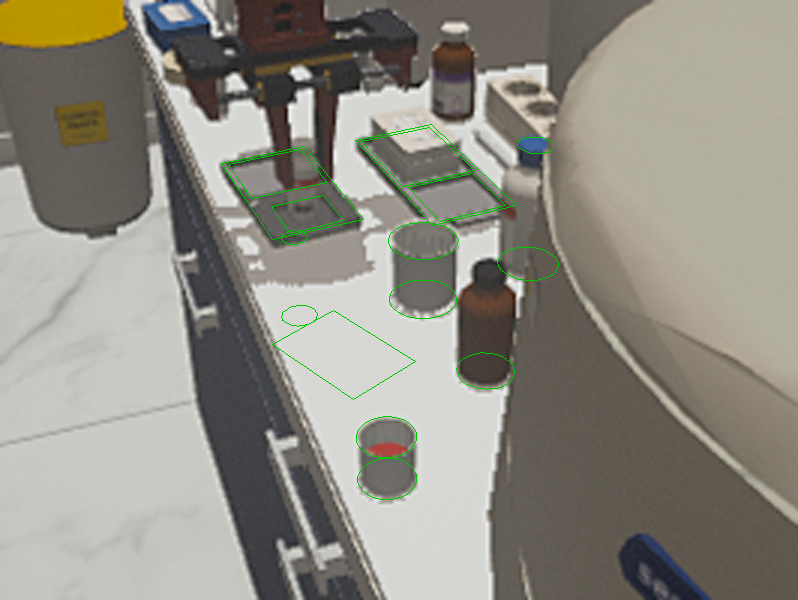

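```bash
python3 -m creep '[{"xyz":[0.001,0,0.002],"turn":0,"claw":-1},{"xyz":[0,0,0.001],"turn":0,"claw":-1},{"xyz":[0,0,0],"turn":0,"claw":-1}]'; python3 -m creep '[{"xyz":[0,0,0.0015],"turn":0,"claw":-1},{"xyz":[0,0,0],"turn":0,"claw":-1}]';python3 go.py .4557 -.053 .039 4.5
```

```text
time: 17.2
ee_pos: [0.4572, -0.0534, 0.0413]
orientation: [2.135, 2.3, -0.02]
force: [0.2, 0.2, -0.9]
finger_gap: 0.289
time: 17.4
ee_pos: [0.4574, -0.0534, 0.04]
orientation: [2.134, 2.3, -0.019]
force: [-0.2, -0.6, -0.4]
finger_gap: 0.291
t 17.4 pos [ 0.4574 -0.0534  0.04  ] jaw 4.3 tilt 0.74 j6 -0.25 gap 0.291 F [-0.2 -0.6 -0.4]
toolz [-0.006 -0.012 -1.   ]
turn -0.2 (j6 -0.00) shift now [ 0.0006 -0.0016  0.001 ] shift after turn [ 0.0006 -0.0016  0.001 ]
```

```bash
python3 -m creep '[{"xyz":[0,-0.001,0.0012],"turn":0,"claw":-1},{"xyz":[0,0,0],"turn":0,"claw":-1},{"xyz":[0,0,0],"turn":0,"claw":-0.1},{"xyz":[0,0,0],"turn":0,"claw":-0.1},{"xyz":[0,0,0],"turn":0,"claw":-0.1},{"xyz":[0,0,0],"turn":0,"claw":-0.1},{"xyz":[0,0,-0.01],"turn":0,"claw":-0.1},{"xyz":[0,0,-0.02],"turn":0,"claw":-0.1},{"xyz":[0,0,-0.03],"turn":0,"claw":-0.1},{"xyz":[0,0,-0.03],"turn":0,"claw":0.3},{"xyz":[0,0,-0.02],"turn":0,"claw":1},{"xyz":[0,0,0],"turn":0,"claw":1}]'; python3 go.py .5095 -.185 .14 50; python3 ov.py h
```

```text
time: 18.6
ee_pos: [0.4564, -0.0521, 0.1556]
orientation: [2.135, 2.3, -0.019]
force: [0.5, 0.2, 0.0]
finger_gap: 0.679
t 18.6 pos [ 0.4564 -0.0521  0.1556] jaw 4.3 tilt 0.74 j6 -0.25 gap 0.679 F [0.5 0.2 0. ]
toolz [-0.006 -0.012 -1.   ]
turn -45.7 (j6 -0.80) shift now [-0.1363  0.0432  0.0168] shift after turn [-0.126  -0.0675  0.0168]
```

View pics/ov_side_h.png

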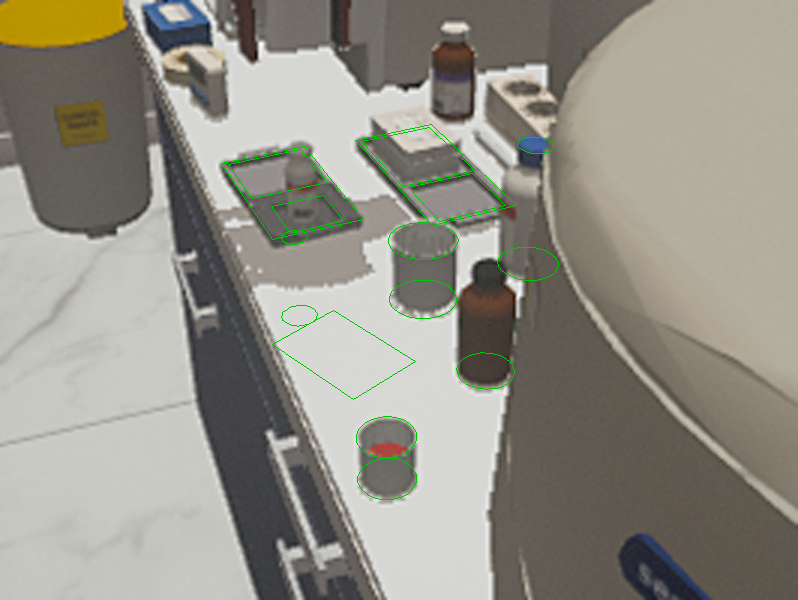

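View pics/ov_top_h.png

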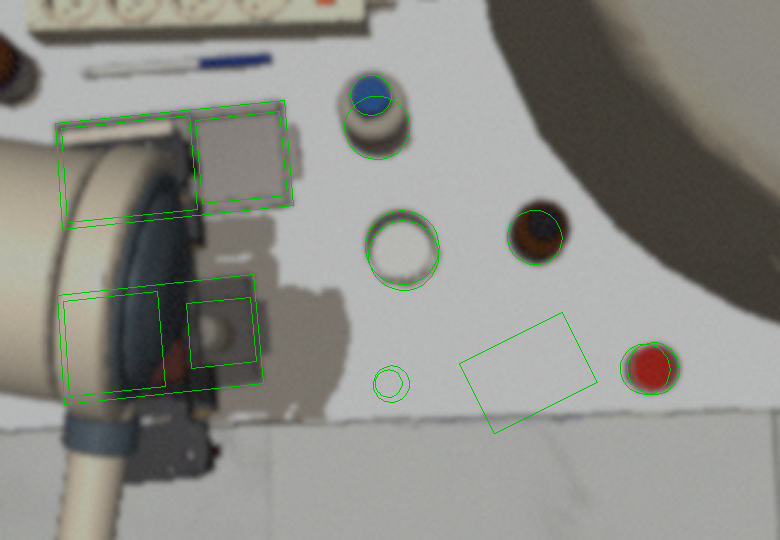

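```bash
python3 -m creep '[{"xyz":[0,0,0],"turn":-7.5,"claw":0.6},{"xyz":[0,0,0],"turn":-7.5,"claw":0.6},{"xyz":[0,0,0],"turn":-7.5,"claw":0.6},{"xyz":[0,0,0],"turn":-7.5,"claw":0.6},{"xyz":[0,0,0],"turn":-7.5,"claw":0.6},{"xyz":[0,0,0],"turn":-7.5,"claw":0.6},{"xyz":[-0.028,-0.015,0],"turn":0,"claw":0.6},{"xyz":[-0.028,-0.015,0],"turn":0,"claw":0.6},{"xyz":[-0.028,-0.015,0],"turn":0,"claw":0.6},{"xyz":[-0.02,-0.01,0],"turn":0,"claw":0.6},{"xyz":[0,0,0],"turn":0,"claw":0.6},{"xyz":[0,0,0],"turn":0,"claw":0.6}]'; python3 go.py .5095 -.185 .03 50
```

```text
time: 19.9
ee_pos: [0.4937, -0.1605, 0.1273]
orientation: [-1.026, -2.925, 0.024]
force: [-0.6, 0.2, -1.0]
finger_gap: 0.803
t 19.9 pos [ 0.4937 -0.1605  0.1273] jaw 51.4 tilt 2.54 j6 -1.27 gap 0.803 F [-0.6  0.2 -1. ]
toolz [-0.044 -0.001 -0.999]
turn 1.4 (j6 +0.02) shift now [-0.031  -0.0065  0.0965] shift after turn [-0.0311 -0.0058  0.0965]
```

```bash
python3 -m creep '[{"xyz":[-0.008,-0.002,0],"turn":1,"claw":0.6},{"xyz":[-0.008,-0.002,0],"turn":0,"claw":0.6},{"xyz":[-0.006,-0.001,0],"turn":0,"claw":0.6},{"xyz":[-0.004,-0.001,0],"turn":0,"claw":0.6},{"xyz":[-0.002,0,0],"turn":0,"claw":0.6},{"xyz":[0,0,0],"turn":0,"claw":0.6}]'; python3 go.py .5095 -.185 .03 50
```

```text
time: 20.5
ee_pos: [0.5122, -0.1817, 0.1253]
orientation: [-1.049, -2.916, 0.024]
force: [-0.7, -0.1, 0.1]
finger_gap: 0.798
t 20.5 pos [ 0.5122 -0.1817  0.1253] jaw 50.5 tilt 2.62 j6 -1.27 gap 0.798 F [-0.7 -0.1  0.1]
toolz [-0.046  0.    -0.999]
turn 0.5 (j6 +0.01) shift now [-0.0034 -0.0015  0.0954] shift after turn [-0.0035 -0.0015  0.0954]
```

```bash
python3 -m creep '[{"xyz":[-0.002,-0.001,0.01],"turn":0,"claw":0.6},{"xyz":[-0.001,0,0.014],"turn":0,"claw":0.6},{"xyz":[0,0,0.014],"turn":0,"claw":0.6},{"xyz":[0,0,0.01],"turn":0,"claw":0.6},{"xyz":[0,0,0.005],"turn":0,"claw":0.6},{"xyz":[0,0,0],"turn":0,"claw":0.6}]'; python3 go.py .5095 -.185 .03 50
```

```text
time: 21.1
ee_pos: [0.5101, -0.1837, 0.0658]
orientation: [-1.047, -2.913, 0.023]
force: [0.7, 0.7, 0.9]
finger_gap: 0.797
t 21.1 pos [ 0.5101 -0.1837  0.0658] jaw 50.5 tilt 2.78 j6 -1.28 gap 0.797 F [0.7 0.7 0.9]
toolz [-0.048  0.001 -0.999]
turn 0.5 (j6 +0.01) shift now [-0.0017 -0.0003  0.0357] shift after turn [-0.0017 -0.0003  0.0357]
```

```bash
python3 -m creep '[{"xyz":[-0.001,0,0.008],"turn":0,"claw":0.6},{"xyz":[0,0,0.01],"turn":0,"claw":0.6},{"xyz":[0,0,0.008],"turn":0,"claw":0.6},{"xyz":[0,0,0.005],"turn":0,"claw":0.6},{"xyz":[0,0,0],"turn":0,"claw":0.6}]'; python3 go.py .5095 -.185 .03 50; python3 ov.py i
```

```text
time: 21.6
ee_pos: [0.5096, -0.1844, 0.0326]
orientation: [-1.048, -2.914, 0.023]
force: [-0.5, -0.3, 0.7]
finger_gap: 0.801
t 21.6 pos [ 0.5096 -0.1844  0.0326] jaw 50.5 tilt 2.72 j6 -1.28 gap 0.801 F [-0.5 -0.3  0.7]
toolz [-0.048  0.001 -0.999]
turn 0.5 (j6 +0.01) shift now [-0.0004 -0.0004  0.0026] shift after turn [-0.0004 -0.0004  0.0026]
```

View pics/ov_side_i.png

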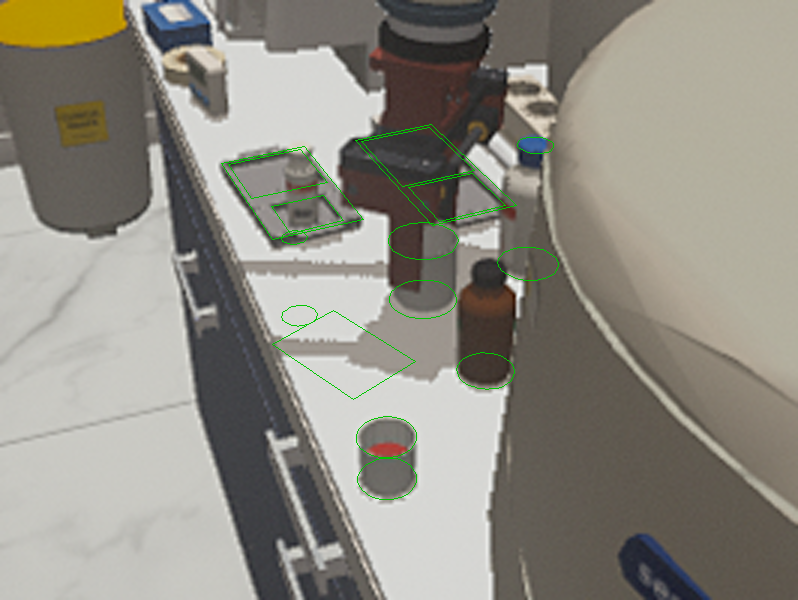

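Fingers straddle the beaker; closing and lifting.

```bash
python3 -m creep '[{"xyz":[0,0,0],"turn":0,"claw":-1},{"xyz":[0,0,0],"turn":0,"claw":-1},{"xyz":[0,0,0],"turn":0,"claw":-1},{"xyz":[0,0,0],"turn":0,"claw":-1},{"xyz":[0,0,0],"turn":0,"claw":-1},{"xyz":[0,0,0],"turn":0,"claw":-1}]' 15; python3 go.py .5095 -.185 .03 50; python3 -m creep '[{"xyz":[0,0,-0.01],"turn":0,"claw":-1},{"xyz":[0,0,-0.02],"turn":0,"claw":-1},{"xyz":[0,0,-0.025],"turn":0,"claw":-1},{"xyz":[0,0,-0.025],"turn":0,"claw":-1},{"xyz":[0,0,-0.015],"turn":0,"claw":-1},{"xyz":[0,0,0],"turn":0,"claw":-1}]'; python3 go.py .4505 .0235 .15 50
```

```text
time: 22.3
ee_pos: [0.5111, -0.1849, 0.0353]
orientation: [-1.049, -2.918, 0.024]
force: [0.5, -0.5, -0.1]
finger_gap: 0.568
t 22.3 pos [ 0.5111 -0.1849  0.0353] jaw 50.5 tilt 2.49 j6 -1.28 gap 0.568 F [ 0.5 -0.5 -0.1]
toolz [-0.044 -0.001 -0.999]
turn 0.5 (j6 +0.01) shift now [ 0.001  -0.0009  0.0054] shift after turn [ 0.001  -0.0009  0.0054]
time: 22.9
ee_pos: [0.5149, -0.1847, 0.1357]
orientation: [-1.049, -2.917, 0.023]
force: [-0.1, 0.6, -0.3]
finger_gap: 0.563
t 22.9 pos [ 0.5149 -0.1847  0.1357] jaw 50.5 tilt 2.55 j6 -1.28 gap 0.563 F [-0.1  0.6 -0.3]
toolz [-0.044 -0.    -0.999]
turn 0.5 (j6 +0.01) shift now [ 0.1827  0.1192 -0.0115] shift after turn [ 0.1837  0.1176 -0.0115]
```

```bash
python3 -m creep '[{"xyz":[0.018,0.012,-0.002],"turn":0,"claw":-1},{"xyz":[0.022,0.014,-0.002],"turn":0,"claw":-1},{"xyz":[0.022,0.014,-0.002],"turn":0,"claw":-1},{"xyz":[0.022,0.014,-0.002],"turn":0,"claw":-1},{"xyz":[0.022,0.014,0],"turn":0,"claw":-1},{"xyz":[0.022,0.014,0],"turn":0,"claw":-1},{"xyz":[0.016,0.01,0],"turn":0,"claw":-1},{"xyz":[0.01,0.006,0],"turn":0,"claw":-1},{"xyz":[0.005,0.003,0],"turn":0,"claw":-1},{"xyz":[0,0,0],"turn":0,"claw":-1}]'; python3 go.py .4505 .0235 .039 50
```

```text
time: 23.9
ee_pos: [0.452, 0.0004, 0.1376]
orientation: [-1.048, -2.906, 0.027]
force: [0.3, 0.3, -0.1]
finger_gap: 0.57
t 23.9 pos [4.520e-01 4.000e-04 1.376e-01] jaw 50.4 tilt 3.16 j6 -0.95 gap 0.57 F [ 0.3  0.3 -0.1]
toolz [-0.055  0.001 -0.998]
turn 0.4 (j6 +0.01) shift now [0.0116 0.0202 0.0986] shift after turn [0.0117 0.0201 0.0986]
```

```bash
python3 -m creep '[{"xyz":[0.005,0.008,0.01],"turn":0,"claw":-1},{"xyz":[0.004,0.007,0.015],"turn":0,"claw":-1},{"xyz":[0.002,0.004,0.015],"turn":0,"claw":-1},{"xyz":[0,0,0.012],"turn":0,"claw":-1},{"xyz":[0,0,0.006],"turn":0,"claw":-1},{"xyz":[0,0,0],"turn":0,"claw":-1}]'; python3 go.py .4505 .0235 .039 50
```

```text
time: 24.5
ee_pos: [0.4518, 0.0222, 0.0714]
orientation: [-1.05, -2.901, 0.03]
force: [0.1, 0.2, -0.6]
finger_gap: 0.57
t 24.5 pos [0.4518 0.0222 0.0714] jaw 50.2 tilt 3.42 j6 -0.9 gap 0.57 F [ 0.1  0.2 -0.6]
toolz [-0.06   0.001 -0.998]
turn 0.2 (j6 +0.00) shift now [0.0004 0.0014 0.0324] shift after turn [0.0004 0.0014 0.0324]
```

```bash
python3 -m creep '[{"xyz":[0,0.001,0.01],"turn":0,"claw":-1},{"xyz":[0,0,0.008],"turn":0,"claw":-1},{"xyz":[0,0,0.005],"turn":0,"claw":-1},{"xyz":[0,0,0.003],"turn":0,"claw":-1},{"xyz":[0,0,0],"turn":0,"claw":-1}]'; python3 go.py .451 .0235 .039 50; python3 ov.py j
```

```text
time: 25.0
ee_pos: [0.4513, 0.0224, 0.0438]
orientation: [-1.052, -2.901, 0.03]
force: [0.2, 0.5, -0.4]
finger_gap: 0.566
t 25.0 pos [0.4513 0.0224 0.0438] jaw 50.2 tilt 3.35 j6 -0.9 gap 0.566 F [ 0.2  0.5 -0.4]
toolz [-0.058  0.001 -0.998]
turn 0.2 (j6 +0.00) shift now [0.0008 0.0008 0.0048] shift after turn [0.0008 0.0008 0.0048]
```

View pics/ov_side_j.png

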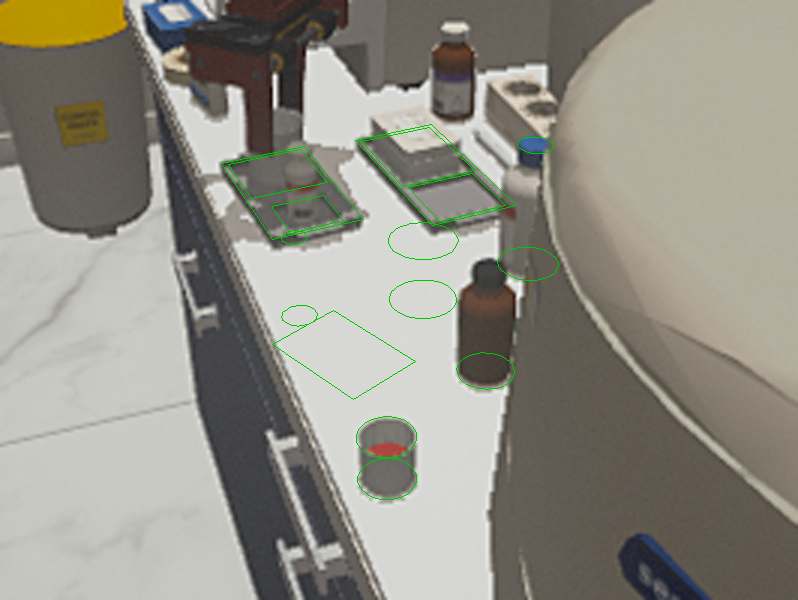

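```bash
python3 -m creep '[{"xyz":[0,0.001,0.003],"turn":0,"claw":-1},{"xyz":[0,0,0.001],"turn":0,"claw":-1},{"xyz":[0,0,0],"turn":0,"claw":-1}]'; python3 -m creep '[{"xyz":[0,0,0.0015],"turn":0,"claw":-1},{"xyz":[0,0,0],"turn":0,"claw":-1}]';python3 go.py .451 .0235 .039 50
```

```text
time: 25.4
ee_pos: [0.4528, 0.0232, 0.0411]
orientation: [-1.053, -2.904, 0.028]
force: [0.2, 0.4, -0.7]
finger_gap: 0.566
time: 25.6
ee_pos: [0.4528, 0.0233, 0.0396]
orientation: [-1.053, -2.904, 0.028]
force: [1.6, -0.4, -0.6]
finger_gap: 0.568
t 25.6 pos [0.4528 0.0233 0.0396] jaw 50.2 tilt 3.17 j6 -0.9 gap 0.568 F [ 1.6 -0.4 -0.6]
toolz [-0.055  0.001 -0.998]
turn 0.2 (j6 +0.00) shift now [ 0.0015 -0.001   0.0007] shift after turn [ 0.0015 -0.001   0.0007]
```

```bash
python3 -m creep '[{"xyz":[0,0,0.0015],"turn":0,"claw":-1},{"xyz":[0,0,0],"turn":0,"claw":-1}]';python3 go.py .451 .0235 .039 50; python3 -m creep '[{"xyz":[0,0,0],"turn":0,"claw":0.5},{"xyz":[0,0,0],"turn":0,"claw":0.5},{"xyz":[0,0,0],"turn":0,"claw":0.5},{"xyz":[0,0,0],"turn":0,"claw":0.5},{"xyz":[-0.002,-0.002,-0.01],"turn":0,"claw":0.5},{"xyz":[0,0,-0.02],"turn":0,"claw":0.5},{"xyz":[0,0,-0.03],"turn":0,"claw":0.5},{"xyz":[0,0,-0.03],"turn":0,"claw":0.5},{"xyz":[0,0,-0.02],"turn":0,"claw":0.5},{"xyz":[0,0,-0.01],"turn":0,"claw":0.5},{"xyz":[0,0,0],"turn":0,"claw":0.5}]'; python3 go.py .605 -.168 .16 60; python3 ov.py k
```

```text
time: 25.8
ee_pos: [0.453, 0.0234, 0.0389]
orientation: [-1.053, -2.905, 0.027]
force: [0.2, 0.4, -0.2]
finger_gap: 0.57
t 25.8 pos [0.453  0.0234 0.0389] jaw 50.2 tilt 3.11 j6 -0.9 gap 0.57 F [ 0.2  0.4 -0.2]
toolz [-0.054  0.001 -0.999]
turn 0.2 (j6 +0.00) shift now [ 0.0016 -0.0012 -0.    ] shift after turn [ 0.0016 -0.0012 -0.    ]
time: 26.9
ee_pos: [0.4597, 0.0192, 0.1657]
orientation: [-1.054, -2.905, 0.028]
force: [-0.1, 0.2, 0.1]
finger_gap: 0.75
t 26.9 pos [0.4597 0.0192 0.1657] jaw 50.2 tilt 3.12 j6 -0.91 gap 0.75 F [-0.1  0.2  0.1]
toolz [-0.054  0.    -0.999]
turn -9.8 (j6 -0.17) shift now [-0.2316 -0.0504 -0.0023] shift after turn [-0.2196 -0.0893 -0.0023]
```

View pics/ov_side_k.png

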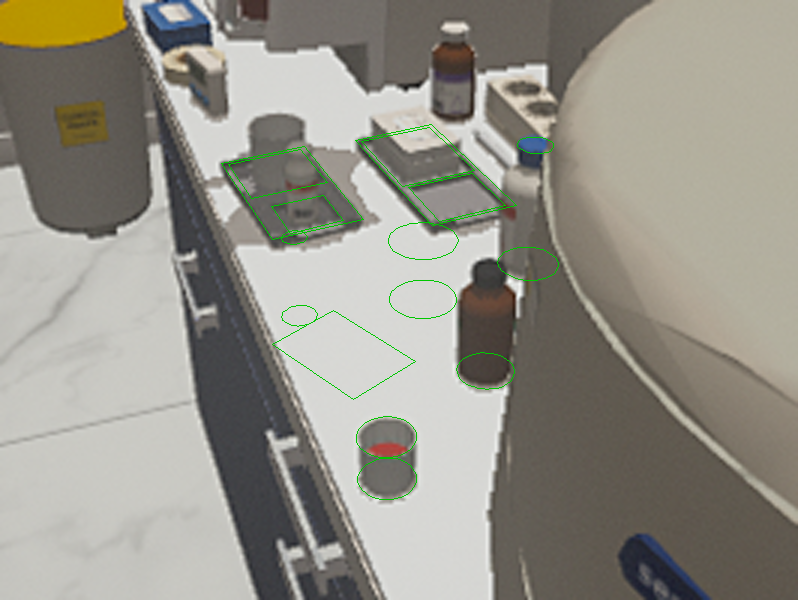

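Run:
```python
from h import *
s=snapshot("top")
for p in[(240,112),(255,117),(200,104),(120,104),(255,110)]:print(p,unproj(s,p,0).round(3),unproj(s,p,.1).round(3))
cv2.imwrite("pics/z.png",cv2.resize(s["image"][60:200,90:310],(792,504),interpolation=cv2.INTER_CUBIC))
```

```text
(240, 112) [ 0.72  -0.181  0.   ] [ 0.687 -0.183  0.1  ]
(255, 117) [ 0.707 -0.215  0.   ] [ 0.675 -0.213  0.1  ]
(200, 104) [ 0.741 -0.091  0.   ] [ 0.706 -0.103  0.1  ]
(120, 104) [0.746 0.09  0.   ] [0.71  0.059 0.1  ]
(255, 110) [ 0.723 -0.215  0.   ] [ 0.69  -0.214  0.1  ]
```

View pics/z.png

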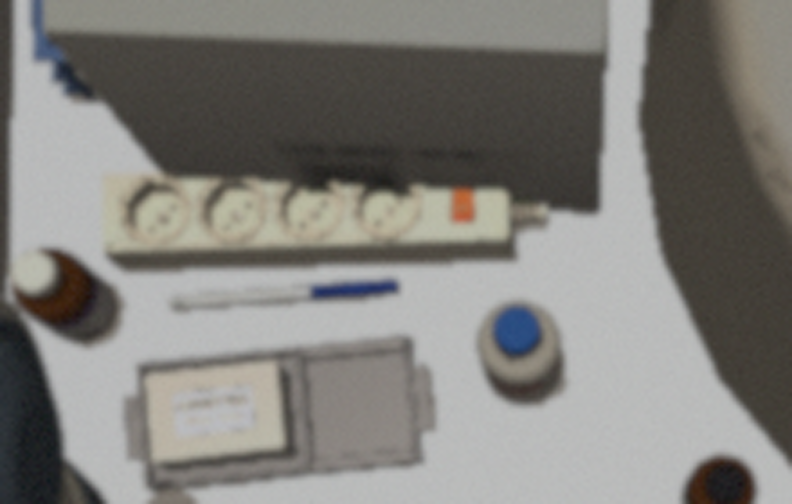

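```bash
python3 -m creep '[{"xyz":[0,0,0],"turn":-4.8,"claw":0.8},{"xyz":[-0.02,-0.007,0],"turn":0,"claw":0.8},{"xyz":[-0.025,-0.008,0],"turn":0,"claw":0.8},{"xyz":[-0.025,-0.008,0],"turn":0,"claw":0.8},{"xyz":[-0.025,-0.008,0],"turn":0,"claw":0.8},{"xyz":[-0.025,-0.008,0],"turn":0,"claw":0.8},{"xyz":[-0.025,-0.008,0],"turn":0,"claw":0.8},{"xyz":[-0.02,-0.007,0],"turn":0,"claw":0.8},{"xyz":[-0.014,-0.005,0],"turn":0,"claw":0.8},{"xyz":[-0.008,-0.003,0],"turn":0,"claw":0.8},{"xyz":[-0.004,-0.001,0],"turn":0,"claw":0.8},{"xyz":[0,0,0],"turn":0,"claw":0.8}]'; python3 go.py .605 -.168 .16 55
```

```text
time: 28.25
ee_pos: [0.5749, -0.1454, 0.1323]
orientation: [-0.91, -2.913, 0.03]
force: [-0.2, -0.2, -0.5]
finger_gap: 0.895
t 28.25 pos [ 0.5749 -0.1454  0.1323] jaw 55.4 tilt 5.23 j6 -1.26 gap 0.895 F [-0.2 -0.2 -0.5]
toolz [-0.091  0.008 -0.996]
turn 0.4 (j6 +0.01) shift now [-0.0353 -0.0028 -0.0305] shift after turn [-0.0354 -0.0025 -0.0305]
```

```bash
python3 - <<'E'
from h import *
for i in range(3):
    s=snapshot("side");g=get_state();M=Ro.from_rotvec(g["orientation"]).as_matrix();print(g["time"],g["ee_pos"].round(4),M[:,2].round(4),g["joint_pos"].round(4))
E
python3 -m creep '[{"xyz":[0,0,-0.03],"turn":0,"claw":0.8}]'; python3 go.py .605 -.168 .16 55;python3 - <<'E'
from h import *
for i in range(3):
    s=snapshot("side");g=get_state();M=Ro.from_rotvec(g["orientation"]).as_matrix();print(g["time"],g["ee_pos"].round(4),M[:,2].round(4),g["joint_pos"].round(4))
E
```

```text
28.3 [ 0.5747 -0.1451  0.1323] [-0.0909  0.0081 -0.9958] [-0.2937  0.1571  1.3215 -0.0189  1.7525 -1.2615]
28.35 [ 0.5748 -0.1448  0.1328] [-0.0902  0.0078 -0.9959] [-0.2933  0.1563  1.3214 -0.0189  1.7526 -1.2615]
28.4 [ 0.575  -0.1448  0.1332] [-0.0894  0.0076 -0.996 ] [-0.2931  0.1558  1.3211 -0.0189  1.7526 -1.2616]
time: 28.5
ee_pos: [0.5755, -0.1439, 0.1589]
orientation: [-0.906, -2.908, 0.03]
force: [0.5, 0.1, -0.1]
finger_gap: 0.901
t 28.5 pos [ 0.5755 -0.1439  0.1589] jaw 55.5 tilt 5.61 j6 -1.26 gap 0.901 F [ 0.5  0.1 -0.1]
toolz [-0.097  0.01  -0.995]
turn 0.5 (j6 +0.01) shift now [-0.0377 -0.0032 -0.0042] shift after turn [-0.0378 -0.0029 -0.0042]
28.55 [ 0.5781 -0.1445  0.1676] [-0.0861  0.0067 -0.9963] [-0.2913  0.1563  1.2596 -0.0189  1.8101 -1.2615]
28.6 [ 0.579  -0.1448  0.1676] [-0.0828  0.0056 -0.9965] [-0.2913  0.1555  1.2603 -0.0189  1.8068 -1.2616]
28.65 [ 0.5787 -0.1448  0.1659] [-0.0843  0.006  -0.9964] [-0.2914  0.1562  1.2627 -0.019   1.8053 -1.2616]
```

```bash
cat > st.py <<'E'
from h import *
s=snapshot("side");s=snapshot("side");g=get_state();M=Ro.from_rotvec(g["orientation"]).as_matrix();print(round(g["time"],2),g["ee_pos"].round(4),M[:,2].round(4))
E
python3 -m creep '[{"xyz":[0,0,-0.045],"turn":0,"claw":0.8}]'|sed -n 1,3p; python3 st.py;  python3 -m creep '[{"xyz":[0,0,0.04],"turn":0,"claw":0.8},{"xyz":[0,0,0],"turn":0,"claw":0.8}]' |sed -n 1,2p; python3 st.py
```

```text
time: 28.75
ee_pos: [0.5788, -0.1437, 0.2012]
orientation: [-0.904, -2.905, 0.03]
28.85 [ 0.5837 -0.1451  0.2159] [-0.0766  0.0037 -0.9971]
time: 29.05
ee_pos: [0.581, -0.1445, 0.1757]
29.15 [ 0.5835 -0.1453  0.183 ] [-6.34e-02 -2.00e-04 -9.98e-01]
```

```bash
python3 -m creep '[{"xyz":[0,0,0.045],"turn":0,"claw":0.8},{"xyz":[0,0,0],"turn":0,"claw":0.8}]' |sed -n 1,2p; python3 st.py; python3 -m creep '[{"xyz":[0,0,-0.045],"turn":0,"claw":0.8}]'|sed -n 1,2p; python3 st.py;  python3 -m creep '[{"xyz":[0,0,0.045],"turn":0,"claw":0.8},{"xyz":[0,0,0],"turn":0,"claw":0.8}]' |sed -n 1,2p; python3 st.py; python3 -m creep '[{"xyz":[0,0,-0.045],"turn":0,"claw":0.8}]'|sed -n 1,2p; python3 st.py;python3 -m creep '[{"xyz":[0,0,0.045],"turn":0,"claw":0.8},{"xyz":[0,0,0],"turn":0,"claw":0.8}]' |sed -n 1,2p; python3 st.py
```

```text
time: 29.35
ee_pos: [0.581, -0.1452, 0.1395]
29.45 [ 0.5855 -0.1466  0.1498] [-0.0457 -0.0056 -0.9989]
time: 29.55
ee_pos: [0.5858, -0.1458, 0.191]
29.65 [ 0.5909 -0.1472  0.2064] [-0.0301 -0.0102 -0.9995]
time: 29.85
ee_pos: [0.5937, -0.1488, 0.1715]
29.95 [ 0.5963 -0.1496  0.1794] [-0.0035 -0.0182 -0.9998]
time: 30.05
ee_pos: [0.5944, -0.1481, 0.2192]
30.15 [ 0.599  -0.1494  0.2354] [ 0.0111 -0.0226 -0.9997]
time: 30.35
ee_pos: [0.6025, -0.1512, 0.1991]
30.45 [ 0.6049 -0.1519  0.2072] [ 0.0356 -0.0299 -0.9989]
```

```bash
python3 go.py .605 -.168 .14 60; python3 -m creep '[{"xyz":[-0.002,-0.012,0.012],"turn":0,"claw":0.8},{"xyz":[0,0,0.014],"turn":0,"claw":0.8},{"xyz":[0,0,0.014],"turn":0,"claw":0.8},{"xyz":[0,0,0.01],"turn":0,"claw":0.8},{"xyz":[0,0,0.004],"turn":0,"claw":0.8},{"xyz":[0,0,0],"turn":0,"claw":0.8}]'|sed -n 1,2p;  python3 go.py .605 -.168 .05 60
```

```text
t 30.45 pos [ 0.6049 -0.1519  0.2072] jaw 55.4 tilt 2.66 j6 -1.26 gap 0.902 F [0.6 0.5 0.6]
toolz [ 0.036 -0.03  -0.999]
turn -4.6 (j6 -0.08) shift now [-0.0061 -0.0129  0.0676] shift after turn [-0.0051 -0.0133  0.0676]
time: 31.05
ee_pos: [0.6041, -0.167, 0.1567]
t 31.05 pos [ 0.6041 -0.167   0.1567] jaw 55.4 tilt 3.19 j6 -1.28 gap 0.899 F [-0.8  1.4  0.3]
toolz [ 0.045 -0.033 -0.998]
turn -4.6 (j6 -0.08) shift now [ 4.600e-03 -1.000e-04  1.066e-01] shift after turn [0.0046 0.0002 0.1066]
```

```bash
python3 -m creep '[{"xyz":[0.002,0,0.014],"turn":0,"claw":0.8},{"xyz":[0.002,0,0.014],"turn":0,"claw":0.8},{"xyz":[0,0,0.012],"turn":0,"claw":0.8},{"xyz":[0,0,0.006],"turn":0,"claw":0.8},{"xyz":[0,0,0],"turn":0,"claw":0.8}]'|sed -n 1,2p;  python3 go.py .605 -.168 .05 55; python3 ov.py l
```

```text
time: 31.55
ee_pos: [0.6023, -0.1655, 0.1054]
t 31.55 pos [ 0.6023 -0.1655  0.1054] jaw 55.4 tilt 3.1 j6 -1.28 gap 0.901 F [ 0.2  0.3 -0.1]
toolz [ 0.043 -0.032 -0.999]
turn 0.4 (j6 +0.01) shift now [-0.0006 -0.0004  0.0556] shift after turn [-0.0007 -0.0004  0.0556]
```

View pics/ov_side_l.png

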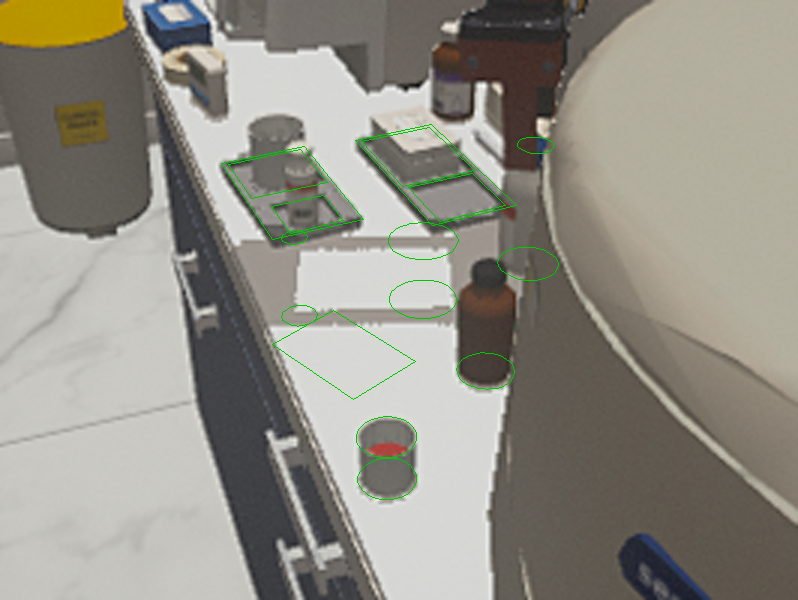

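View pics/ov_top_l.png

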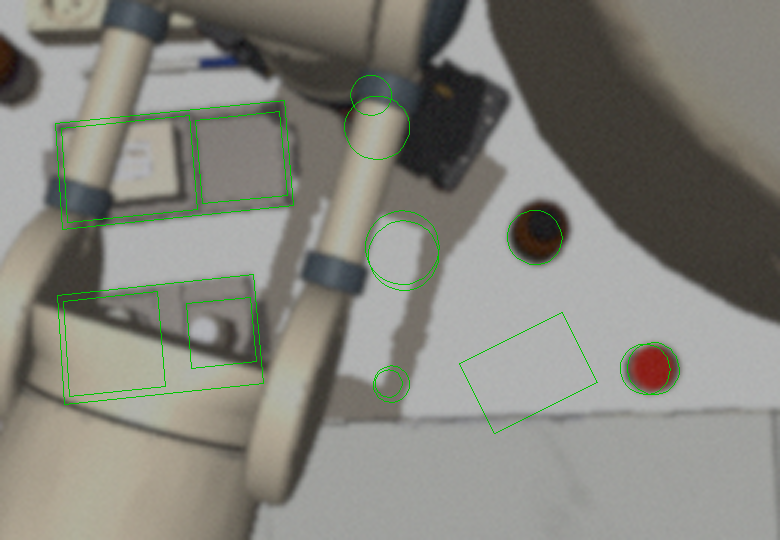

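```bash
python3 -m creep '[{"xyz":[0,0,0.012],"turn":0,"claw":0.8},{"xyz":[0,0,0.014],"turn":0,"claw":0.8},{"xyz":[0,0,0.012],"turn":0,"claw":0.8},{"xyz":[0,0,0.008],"turn":0,"claw":0.8},{"xyz":[0,0,0.004],"turn":0,"claw":0.8},{"xyz":[0,0,0],"turn":0,"claw":0.8}]';  python3 go.py .605 -.168 .05 55
```

```text
time: 32.25
ee_pos: [0.6057, -0.1677, 0.0532]
orientation: [0.918, 2.948, -0.028]
force: [-0.4, 0.1, -0.5]
finger_gap: 0.902
t 32.25 pos [ 0.6057 -0.1677  0.0532] jaw 55.4 tilt 3.27 j6 -1.28 gap 0.902 F [-0.4  0.1 -0.5]
toolz [ 0.046 -0.033 -0.998]
turn 0.4 (j6 +0.01) shift now [ 0.0006 -0.0006  0.0032] shift after turn [ 0.0006 -0.0006  0.0032]
```

```bash
python3 -m creep '[{"xyz":[0,0,0.006],"turn":0,"claw":0.8},{"xyz":[0,0,0.004],"turn":0,"claw":0.8},{"xyz":[0,0,0],"turn":0,"claw":-1},{"xyz":[0,0,0],"turn":0,"claw":-1},{"xyz":[0,0,0],"turn":0,"claw":-1},{"xyz":[0,0,0],"turn":0,"claw":-1},{"xyz":[0,0,0],"turn":0,"claw":-1},{"xyz":[0,0,0],"turn":0,"claw":-1},{"xyz":[0,0,0],"turn":0,"claw":-1}]' 25;  python3 go.py .605 -.168 .05 55
```

```text
time: 33.15
ee_pos: [0.6071, -0.1683, 0.0441]
orientation: [0.917, 2.945, -0.028]
force: [0.5, -0.2, -0.8]
finger_gap: 0.532
t 33.15 pos [ 0.6071 -0.1683  0.0441] jaw 55.4 tilt 3.41 j6 -1.28 gap 0.532 F [ 0.5 -0.2 -0.8]
toolz [ 0.049 -0.034 -0.998]
turn 0.4 (j6 +0.01) shift now [ 0.0015 -0.0009 -0.006 ] shift after turn [ 0.0015 -0.0009 -0.006 ]
```

```bash
python3 -m creep '[{"xyz":[0,0,-0.008],"turn":0,"claw":-1},{"xyz":[0,0,-0.012],"turn":0,"claw":-1},{"xyz":[0,0,-0.015],"turn":0,"claw":-1},{"xyz":[0,0,-0.01],"turn":0,"claw":-1},{"xyz":[0,0,-0.005],"turn":0,"claw":-1},{"xyz":[0,0,0],"turn":0,"claw":-1}]';  python3 go.py .585 -.069 .095 55; python3 ov.py m
```

```text
time: 33.75
ee_pos: [0.6047, -0.1665, 0.0999]
orientation: [0.917, 2.944, -0.028]
force: [-0.4, -0.6, -1.3]
finger_gap: 0.532
t 33.75 pos [ 0.6047 -0.1665  0.0999] jaw 55.4 tilt 3.5 j6 -1.28 gap 0.532 F [-0.4 -0.6 -1.3]
toolz [ 0.05  -0.035 -0.998]
turn 0.4 (j6 +0.01) shift now [0.0718 0.0691 0.0005] shift after turn [0.0722 0.0686 0.0005]
```

View pics/ov_side_m.png

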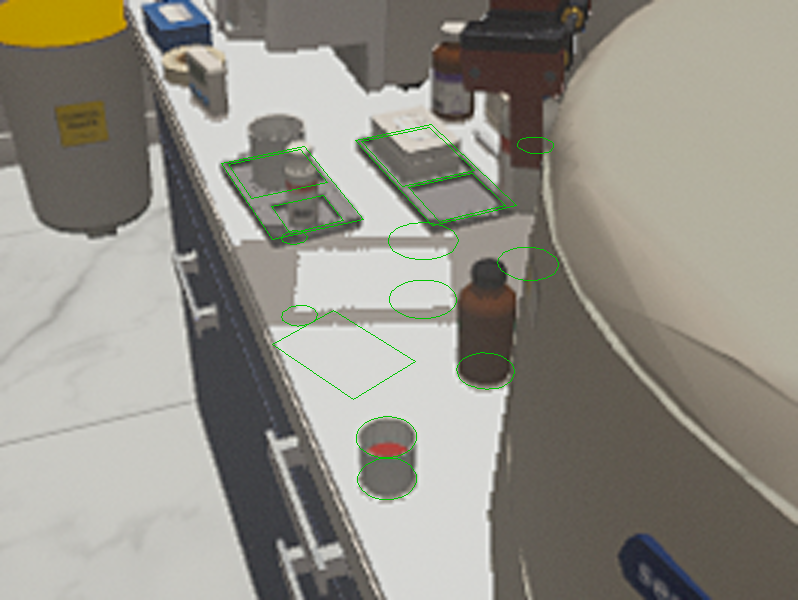

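```bash
python3 -m creep '[{"xyz":[0.008,0.008,-0.002],"turn":0,"claw":-1},{"xyz":[0.012,0.0115,-0.002],"turn":0,"claw":-1},{"xyz":[0.013,0.0125,-0.002],"turn":0,"claw":-1},{"xyz":[0.013,0.0125,0],"turn":0,"claw":-1},{"xyz":[0.010,0.0095,0],"turn":0,"claw":-1},{"xyz":[0.007,0.0065,0],"turn":0,"claw":-1},{"xyz":[0.003,0.003,0],"turn":0,"claw":-1},{"xyz":[0,0,0],"turn":0,"claw":-1}]';  python3 go.py .585 -.07 .048 55
```

```text
time: 34.65
ee_pos: [0.582, -0.0656, 0.0979]
orientation: [0.914, 2.952, -0.026]
force: [-0.3, 0.6, -3.0]
finger_gap: 0.533
t 34.65 pos [ 0.582  -0.0656  0.0979] jaw 55.6 tilt 3.08 j6 -1.13 gap 0.533 F [-0.3  0.6 -3. ]
toolz [ 0.044 -0.031 -0.999]
turn 0.6 (j6 +0.01) shift now [-0.0022 -0.0019  0.0501] shift after turn [-0.0022 -0.0019  0.0501]
```

```bash
python3 -m creep '[{"xyz":[-0.001,-0.001,0.008],"turn":0,"claw":-1},{"xyz":[-0.001,-0.001,0.01],"turn":0,"claw":-1},{"xyz":[0,0,0.01],"turn":0,"claw":-1},{"xyz":[0,0,0.005],"turn":0,"claw":-1},{"xyz":[0,0,0],"turn":0,"claw":-1}]';  python3 go.py .585 -.07 .048 55; python3 ov.py n
```

```text
time: 35.15
ee_pos: [0.5838, -0.0719, 0.0607]
orientation: [0.918, 2.952, -0.028]
force: [0.2, -0.2, -1.6]
finger_gap: 0.531
t 35.15 pos [ 0.5838 -0.0719  0.0607] jaw 55.4 tilt 3.02 j6 -1.13 gap 0.531 F [ 0.2 -0.2 -1.6]
toolz [ 0.042 -0.032 -0.999]
turn 0.4 (j6 +0.01) shift now [0.0007 0.0022 0.0127] shift after turn [0.0008 0.0022 0.0127]
```

View pics/ov_side_n.png

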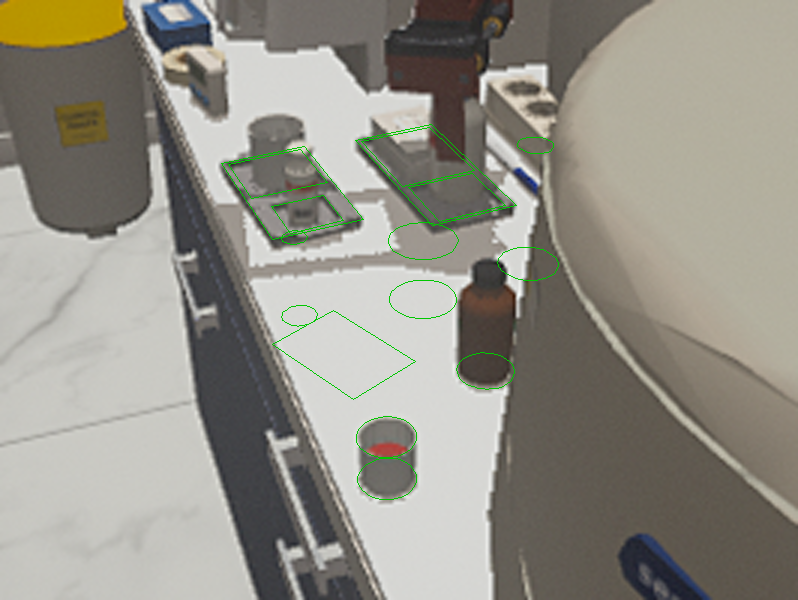

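```bash
python3 -m creep '[{"xyz":[0.0005,0.002,0.004],"turn":0,"claw":-1},{"xyz":[0,0,0.004],"turn":0,"claw":-1},{"xyz":[0,0,0.001],"turn":0,"claw":-1},{"xyz":[0,0,0],"turn":0,"claw":-1}]';  python3 go.py .585 -.07 .048 55
```

```text
time: 35.65
ee_pos: [0.5862, -0.07, 0.0534]
orientation: [0.917, 2.949, -0.027]
force: [-0.0, 0.6, -1.3]
finger_gap: 0.532
t 35.65 pos [ 0.5862 -0.07    0.0534] jaw 55.5 tilt 3.2 j6 -1.13 gap 0.532 F [-0.   0.6 -1.3]
toolz [ 0.045 -0.033 -0.998]
turn 0.5 (j6 +0.01) shift now [ 0.0013 -0.0007  0.0053] shift after turn [ 0.0013 -0.0007  0.0053]
```

```bash
python3 -m creep '[{"xyz":[0.001,0,0.0025],"turn":0,"claw":-1},{"xyz":[0,0,0.001],"turn":0,"claw":-1},{"xyz":[0,0,0],"turn":0,"claw":-1}]';  python3 -m creep '[{"xyz":[0,0,0.0015],"turn":0,"claw":-1},{"xyz":[0,0,0],"turn":0,"claw":-1}]'; python3 go.py .585 -.07 .048 55
```

```text
time: 35.95
ee_pos: [0.5857, -0.0695, 0.0499]
orientation: [0.917, 2.949, -0.027]
force: [0.4, 0.1, -1.3]
finger_gap: 0.533
time: 36.15
ee_pos: [0.5858, -0.0695, 0.0484]
orientation: [0.917, 2.949, -0.027]
force: [0.3, 0.0, -1.7]
finger_gap: 0.533
t 36.15 pos [ 0.5858 -0.0695  0.0484] jaw 55.5 tilt 3.24 j6 -1.13 gap 0.533 F [ 0.3  0.  -1.7]
toolz [ 0.046 -0.033 -0.998]
turn 0.5 (j6 +0.01) shift now [ 0.0004 -0.0008  0.0004] shift after turn [ 0.0004 -0.0008  0.0004]
```

```bash
python3 -m creep '[{"xyz":[0,0,0.001],"turn":0,"claw":-1},{"xyz":[0,0,0],"turn":0,"claw":-1}]'; python3 go.py .585 -.07 .048 55;python3 -m creep '[{"xyz":[0,0,0.001],"turn":0,"claw":-1},{"xyz":[0,0,0],"turn":0,"claw":-1}]'; python3 go.py .585 -.07 .048 55
```

```text
time: 36.35
ee_pos: [0.5862, -0.0696, 0.0482]
orientation: [0.916, 2.947, -0.027]
force: [0.6, -0.6, -1.6]
finger_gap: 0.532
t 36.35 pos [ 0.5862 -0.0696  0.0482] jaw 55.5 tilt 3.3 j6 -1.13 gap 0.532 F [ 0.6 -0.6 -1.6]
toolz [ 0.047 -0.033 -0.998]
turn 0.5 (j6 +0.01) shift now [ 0.0008 -0.001   0.0002] shift after turn [ 0.0008 -0.001   0.0002]
time: 36.55
ee_pos: [0.5866, -0.0698, 0.0481]
orientation: [0.916, 2.946, -0.027]
force: [-0.3, -0.3, -0.9]
finger_gap: 0.537
t 36.55 pos [ 0.5866 -0.0698  0.0481] jaw 55.5 tilt 3.37 j6 -1.13 gap 0.537 F [-0.3 -0.3 -0.9]
toolz [ 0.048 -0.033 -0.998]
turn 0.5 (j6 +0.01) shift now [ 0.0012 -0.0011  0.    ] shift after turn [ 0.0012 -0.0011  0.    ]
```

```bash
python3 -m creep '[{"xyz":[0,0,0],"turn":0,"claw":0.4},{"xyz":[0,0,0],"turn":0,"claw":0.4},{"xyz":[0,0,0],"turn":0,"claw":0.4},{"xyz":[0,0,0],"turn":0,"claw":0.4},{"xyz":[0,0,-0.01],"turn":0,"claw":0.5},{"xyz":[0,0,-0.02],"turn":0,"claw":0.5},{"xyz":[0,0,-0.03],"turn":0,"claw":0.5},{"xyz":[0,0,-0.03],"turn":0,"claw":0.5},{"xyz":[0,0,-0.03],"turn":0,"claw":0.5},{"xyz":[0,0,-0.02],"turn":0,"claw":0.5},{"xyz":[0,0,-0.01],"turn":0,"claw":0.5},{"xyz":[0,0,0],"turn":0,"claw":0.5}]'; python3 go.py .36 -.33 .22 55; python3 ov.py o
```

```text
time: 37.75
ee_pos: [0.5785, -0.0645, 0.2075]
orientation: [0.916, 2.944, -0.026]
force: [0.9, -1.0, 0.4]
finger_gap: 0.753
t 37.75 pos [ 0.5785 -0.0645  0.2075] jaw 55.5 tilt 3.46 j6 -1.13 gap 0.753 F [ 0.9 -1.   0.4]
toolz [ 0.05  -0.033 -0.998]
turn -179.5 (j6 -3.13) shift now [ 0.0286 -0.3426 -0.0146] shift after turn [-0.0259  0.3428 -0.0146]
```

View pics/ov_side_o.png

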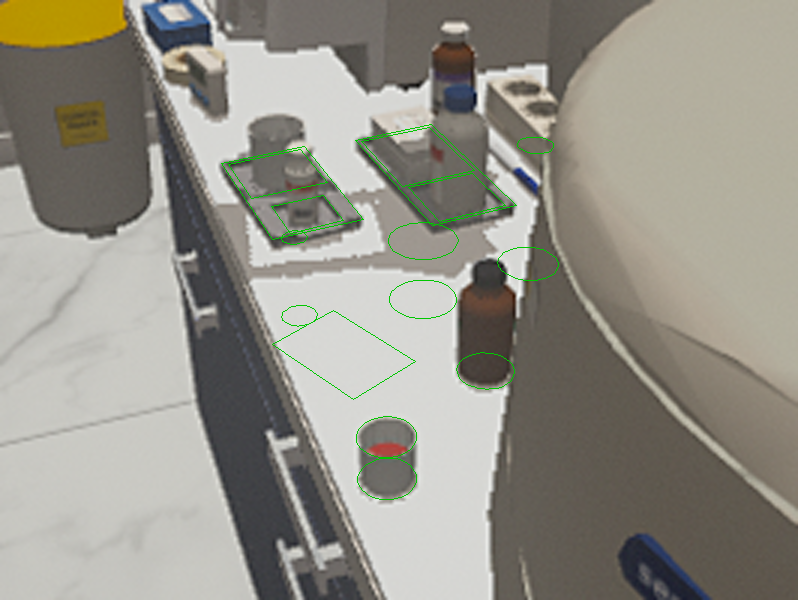

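```bash
python3 -m creep '[{"xyz":[0,-0.028,-0.004],"turn":0,"claw":0.5},{"xyz":[0,-0.028,-0.004],"turn":0,"claw":0.5},{"xyz":[0,-0.028,-0.004],"turn":0,"claw":0.5},{"xyz":[0,-0.028,-0.004],"turn":0,"claw":0.5},{"xyz":[0,-0.028,-0.004],"turn":0,"claw":0.5},{"xyz":[0,-0.028,-0.004],"turn":0,"claw":0.5},{"xyz":[0,-0.028,-0.004],"turn":0,"claw":0.5},{"xyz":[0,-0.028,-0.004],"turn":0,"claw":0.5},{"xyz":[0,-0.028,-0.004],"turn":0,"claw":0.5},{"xyz":[0,-0.028,-0.004],"turn":0,"claw":0.5},{"xyz":[0,-0.015,0],"turn":0,"claw":0.5},{"xyz":[0,0,0],"turn":0,"claw":0.5}]'; python3 go.py .3 -.45 .22 55; python3 ov.py p
```

```text
time: 39.05
ee_pos: [0.3969, -0.3119, 0.2209]
orientation: [0.925, 2.986, -0.016]
force: [0.1, 0.3, -0.4]
finger_gap: 0.757
t 39.05 pos [ 0.3969 -0.3119  0.2209] jaw 55.6 tilt 1.08 j6 -1.7 gap 0.757 F [ 0.1  0.3 -0.4]
toolz [ 0.012 -0.015 -1.   ]
turn -179.4 (j6 -3.13) shift now [ 0.0019 -0.1687  0.0017] shift after turn [-0.0002  0.1687  0.0017]
```

View pics/ov_top_p.png

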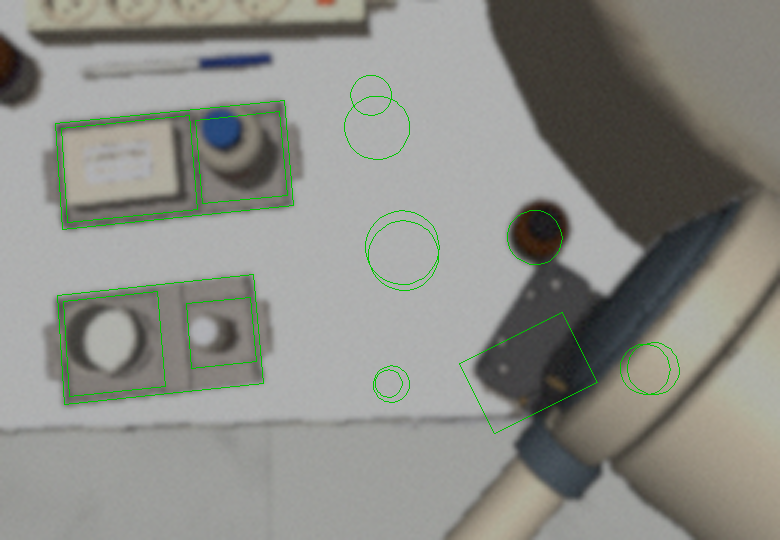

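Run:
```python
from h import *
from ov import *
s=snapshot("top")
def P(u,v,z): return unproj(s,((u+.5)/3-.5+110,(v+.5)/3-.5+120),z)[:2]
def loc(n,p):x,y,a=T[n];return ((p-[x,y])@rot(a)).round(4)
print("tall",loc("count",P(222,129,.109)),"small",loc("wash",P(207,331,.072)))
q=[P(u,v,.038) for u,v in[(61,133),(173,121),(180,194),(67,207)]]
print("box",loc("count",np.mean(q,0)))
x0,y0=110,120;im=cv2.resize(s["image"][y0:300,x0:250],None,fx=5,fy=5,interpolation=cv2.INTER_CUBIC)
def pt(n,o): x,y,a=T[n];return rot(a)@np.array(o)+[x,y]
b=pt("wash",(0,.033));sm=pt("wash",(0,-.044));t=pt("count",(0,-.049))
S=[circ(*b,.0255,.056),circ(*sm,.009,.072),circ(*t,.0135,.109),rect(T["count"][:2],T["count"][2],(0,.033),.054,.08,.038),circ(*b,.0255,.004),circ(*sm,.013,.004),circ(*t,.024,.004)]
for r in S:cv2.polylines(im,[np.int32(((proj(s,r)-[x0,y0]+.5)*5-.5).round())],True,(0,0,255),1)
cv2.imwrite("pics/fin.png",im[:600,:700])
```

```text
tall [ 0.0007 -0.0506] small [-0.0021 -0.0441]
box [-0.001   0.0329]
```

View pics/fin.png

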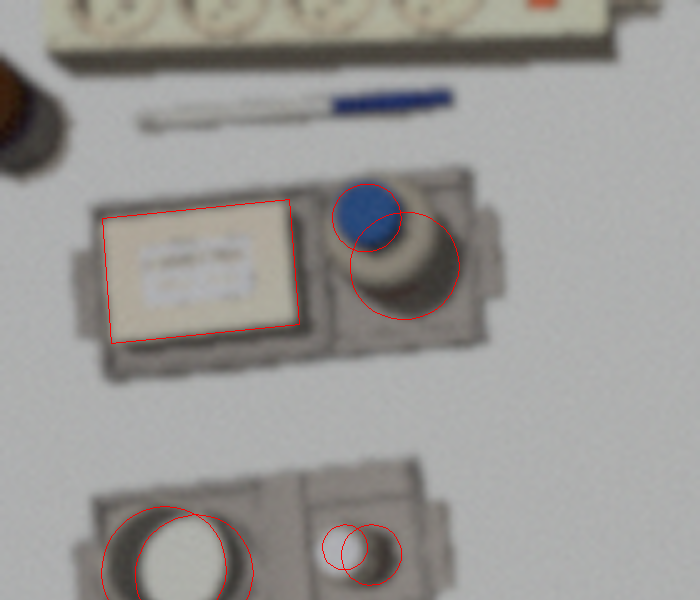

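View pics/ov_side_p.png

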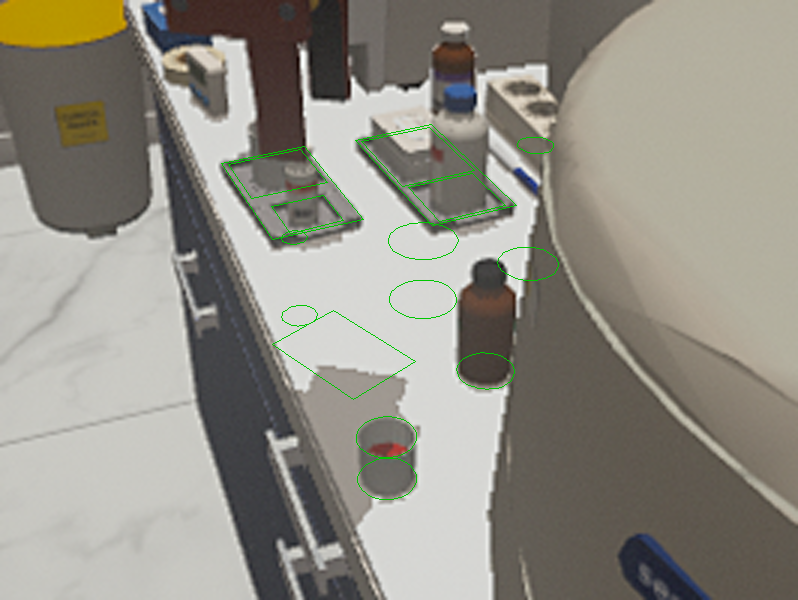

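All four match their expected outlines in the pockets; the spare bottle and cup sit on their original outlines. The arm is clear, so I'm handing in.

```bash
python3 -c "
from cell import *
print(close_job())"
```

```text
the job is handed in; nothing more can be done
None
```

Both kits are made up and the job is handed in, at about 39 s of the 109 s allowed. The hand-in gave no verdict.

- **Wash tray:** the beaker is in the larger pocket and the smallest bottle in the smaller one.
- **Count tray:** the lidded box is in the long pocket and the tallest bottle in the square one.

**Last checks:** in the final top view, the box, tall bottle and small bottle measured within about 2 mm of their pocket centres. The outlines drawn for the box and both bottles at pocket-floor height fit the picture, and everything looks upright. The beaker I judged by eye only: it sits inside its pocket and close to its outline. The spare bottle and cup still lie on their starting outlines in the side view, and the gripper was open and clear at about 0.22 m.

**What was off along the way:**
- **Tool tilt:** the tool drifted up to about 5° off vertical during travel. I worked that back to about 3° before gripping the tall bottle, with the remaining tilt lying along the pads.
- **Weak contact signals:** the box and the tall bottle were judged down when the tool stopped descending. The small bottle and beaker were judged by height alone, at most about 1 mm from the floor when released.

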